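# Read the chilled ball, then bring its tray round to the shaker

## Robot

A 7-joint arm with a two-finger parallel gripper is mounted at the origin on the work surface. World frame = base frame: x ahead of the robot, y to its left, z up, the work surface at z = 0. Lengths are in m, angles in rad, forces in N, time in s.
With the tool pointing down it reaches from about 0.425 to 0.875 m from the base axis. Payload 4.7 kg.
Tool frame: the origin (TCP) lies midway between the tips of the shut fingers; the grasp point (between the pads) lies 19 mm behind it; z points along the fingers, x is the direction in which the jaws open and shut, and the axes are right-handed (so a half turn about z gives the same grasp; the last joint's range is limited). The gripper opens to 85 mm and grips with 20 to 120 N. Pads are 22 mm wide; open, the fingers measure 114 mm over their backs; the gripper's body (76 mm by 85 mm) begins 54 mm behind the grasp point. The pads swing forward as they close: fully open they stand 13 mm farther back than shut.
Start: joints at [1.209, 0.321, -0.07, 1.45, 0.023, 1.371, -0.057], TCP at [0.239, -0.605, 0.231] pointing down, gripper open.
Joint ranges: [-2.86, 2.86], [-0.3, 2.09], [-1.38, 1.24], [0.06, 2.45], [-1.56, 4.7], [0.09, 2.05], [-2.69, 2.69]. Speed limits (rad/s): [2.57, 2.57, 3.14, 3.14, 3.14, 3.14, 3.14].

## Interface

Orientations are given as a unit quaternion [w, x, y, z].
In Python, from station import arm gives the robot as it stands.
- The arm moves only by the tool step_arm, never from a script. Its argument "series" is a list of rows, each a list of 7 numbers: the opening, from 0 (shut) to 1 (fully open), then the shift along the tool's x, y, z in mm, then the turn, a rotation vector about the tool's x, y, z in rad. In form: [[grip, tx, ty, tz, rx, ry, rz], ...]. A call has 1 to 20 rows; each row shifts and turns the pose as measured when the row begins, along the tool's axes as they then stand; what a row does not reach is not made up. A row lasts 1/12 s, in which the tool goes at most 41.7 mm and 7.16 degrees, less where a joint would pass 70% of its speed; a pose out of reach is approached as far as the arm can. A call with a gripper value outside its range is refused whole. The fingers move at their own pace and stop on an object; the grip force is fixed at half the most. Time passes only in rows, so rows that do not move let the fingers close. It gives the time, the measured TCP pose, the force and the opening at its end, in the units of the state.
- arm.observe(): the state, without advancing time (a new reading comes with each control period).
- arm.get_image(name): name is "scene" or "top" or "wrist"; returns a dict with "pixels" (400x640x3 uint8, red, green, blue), "z_map" (400x640 float32, m along the optical axis (not along the pixel's ray), 0 where there is no reading), "mtx" (3x3 intrinsics, pixels), "world_from_camera" (4x4, takes a point from camera to world coordinates); the wrist camera has in their place "tool_from_camera" (4x4, takes a point from camera to tool coordinates, whose origin is the TCP and whose axes are the tool frame's). Camera axes: x right, y down, z forward; pixel columns grow to the right and rows downward; lengths in m; the calibration is good to about 2 mm. A picture is of the moment at which its call begins: read the wrist's pose just before it.
- arm.job_done(): hands the job in, once; it reports no verdict.
The state is a dict: "t": time; "joint_positions": joint angles; "joint_vel": joint speeds; "tau": joint torques, N m; "eef_pos": TCP position; "tcp_rot": TCP orientation; "ft_force": force on the tool from outside, world axes, zero at the start; "wrist_torque": the same for the moment, N m; "finger_gap": finger opening in m.
Only numpy, scipy, OpenCV 4.12 (cv2) and the standard library are available. Lean on these libraries where they do the work, as an engineer would, in place of code of your own. Each camera call takes 0.05 s, during which the arm holds its last target.

## Task

Check the chilled steel ball with the infrared thermometer while its boat-shaped tray still lies in front of it: squeeze the trigger on the fixed pistol grip fully home, keep it there a moment, and let it spring right back. Then lift the tray with the ball in it and, keeping it level and the ball in the middle, give it a quarter turn towards the side where the glass shaker stands, so that the tray points squarely across the thermometer's line of sight and its pouring lip is just above the shaker's open mouth, not touching the glass. Finish while still holding the tray there, level and still, ready to tip: do not pour or put it down, and leave everything else standing where it is.

Things in the scene. Friction and masses are not known exactly. Their poses are not given: they have to be found in the camera images.
- thermometer: Pistol-shaped infrared thermometer lying on its side, fixed on a bench post. Origin on the bench under the post (foot 110 mm across, 14 high), z up, -x = horizontal direction it looks in (over the tray, towards the robot's side); the barrel is on its -y side. Its level pistol grip runs along y from post (y -20 mm) to barrel (y -115 mm), 30 mm fore and aft, 28 mm thick, nothing above it.
- barrel (a point): Point on the barrel's axis, at x 0, y -135, z 121 mm of the stand; axes are the stand's. The barrel points along the stand's -x but 30 degrees below level, at the ball. Housing from 56 mm behind to 40 mm ahead of this point, 40 mm wide (along y), 42 mm thick, and a 40 mm wide nozzle on to 66 mm ahead.
- squeeze_point (a point): Middle between the back of the grip and the front of the released trigger, 45 mm from the barrel's axis along the grip: centre for squeezing. Squeeze along the barrel's 30 degree slope: 51 mm across with the trigger released, 42 mm home. Come from above at right angles to that slope: fingertips pointing down and leaning 30 degrees away from the side it looks to. Axes are the stand's.
- trigger (a joint): Sprung trigger in front of the grip, 18 mm high and 46 mm long, hinged at its barrel end. 0 = released, 0.28 rad = fully home. Takes about 2 N to start and 6 N to be fully home at the squeeze point; springs back by itself when let go.
- tray: White ceramic boat-shaped dosing tray, loose, about 0.16 kg, 138 mm long, 58 wide, 30 high. Origin mid underside, z up, x along it to the pouring lip at the narrow open end; rounded tail at x = -66 mm. For x -34 to +34 mm its sides are flat, upright, parallel (y = -29 and +29 mm): grip across these from above, astride the ball. At first the lip points away from the thermometer, within 6 degrees.
- tray_middle (a point): Point fixed in the tray, at x = y = 0 and 19.5 mm above its underside, where the ball's centre is when it lies in the middle of the dish, whose floor is dished and lowest there (6 mm thick; walls 4 mm). Axes are the tray's.
- tray_lip (a point): Middle of the tray's pouring edge, at x = +72 mm, y = 0, 23 mm above the level of its underside (the hull rises towards the lip: 16 mm above the underside's level at the very lip). Axes are the tray's.
- ball_center (a point): Centre of the polished steel chilling ball, 28 mm across, 90 g, lying loose in the dish. It rolls easily: a tilt of 0.1 rad or a push of 1 m/s2 moves it about 15 mm off the middle.
- shaker: Open glass shaker without its lid, loose, 140 mm high, up to 86 mm wide, 0.42 kg. Origin at the centre of its underside, z up; its axes start parallel to the world's. It stands either on the robot's left (y > 0) or on its right (y < 0), the pitcher on the other side.
- shaker_mouth (a point): Centre of the shaker's mouth, level with its rim, 140 mm above its underside; the opening is 72 mm across, the neck 81 mm outside.
- pitcher: Steel milk pitcher, loose, 108 mm high, 94 mm wide, with a loop handle on its +y side reaching 79 mm from the centre and a spout on the other. Origin at the centre of its underside. A bystander.
- shaker_lid: Steel screw-top lid of the shaker, lying on the bench, 91 mm across, 54 mm high. Origin under its centre. A bystander.
- tamper: Coffee tamper standing on its 58 mm steel base, wooden handle, 90 mm high. Origin under its centre. A bystander.
- espresso_cup: White cup on a 120 mm saucer, one piece, 60 mm high. Origin under its centre. A bystander.
- knock_box: Grey plastic knock box with a rubber bar, 162 x 182 mm, 110 mm high, fixed. Origin under its centre. A bystander.
- ball: The steel ball itself (see ball_center); its axes turn as it rolls, so use ball_center.
Not all that is in view belongs to the job. Leave any red look-alike of the shaker alone.

How it is judged:
By the outcome, as a careful person would: the job done as asked, in the order asked, and still so for the second after the job is handed in, while the arm keeps its last pose, push and grip.
It also fails if it takes over 64 s, if anything falls off the work surface, if the arm or the gripper's body presses on something with over 40 N, if the wrist force passes 120 N, or if a joint passes its speed limit or range.

## Working session

There is one attempt and no reset: what is moved stays moved. The work goes in short steps, Python scripts to look and compute and a tool call to move; the robot and the scene stay as the last step left them, time stands still between calls to the robot, and variables do not carry over. Pictures are saved under pics/ and viewed, and the job is handed in when it is done.

Besides the shell and the picture viewer there is one more tool, called in YAML: its name, and indented under it one key for each argument. step_arm: Moves the arm, as the interface text tells. Its arguments: {"type":"object","properties":{"series":{"type":"array","items":{"type":"array","items":{"type":"number"}}}},"required":["series"]}

```bash
mkdir -p pics; ls
cat > h.py <<'E'
import numpy as np,cv2,pickle
from scipy.spatial.transform import Rotation as R
from station import arm
def snap(n,tag):
    s=arm.observe(); d=arm.get_image(n)
    cv2.imwrite(f'pics/{tag}.png',d['pixels'][:,:,::-1])
    if 'tool_from_camera' in d:
        T=np.eye(4);q=s['tcp_rot'];T[:3,:3]=R.from_quat([q[1],q[2],q[3],q[0]]).as_matrix();T[:3,3]=s['eef_pos']
        d['world_from_camera']=T@d['tool_from_camera']
    pickle.dump(d,open(f'pics/{tag}.pkl','wb'));return d
def load(tag): return pickle.load(open(f'pics/{tag}.pkl','rb'))
def cloud(d):
    z=d['z_map'];K=d['mtx'];v,u=np.mgrid[:z.shape[0],:z.shape[1]]
    P=np.stack([(u-K[0,2])/K[0,0]*z,(v-K[1,2])/K[1,1]*z,z],-1)
    T=d['world_from_camera'];W=P@T[:3,:3].T+T[:3,3];W[z==0]=np.nan;return W
def ray(d,u,v,h):
    K=d['mtx'];T=d['world_from_camera'];r=T[:3,:3]@np.array([(u-K[0,2])/K[0,0],(v-K[1,2])/K[1,1],1]);o=T[:3,3]
    return o+r*(h-o[2])/r[2]
def proj(d,p):
    T=np.linalg.inv(d['world_from_camera']);c=T[:3,:3]@np.asarray(p)+T[:3,3];c=d['mtx']@c;return c[:2]/c[2]
E
python3 - <<'E'
from h import *
for n in('scene','top','wrist'):
    d=snap(n,n+'0');print(n,d['world_from_camera'].round(3).tolist(),d['mtx'].round(1).tolist())
print(arm.observe())
E
```

```text
pics
scene [[0.541, 0.547, -0.639, 1.417], [0.841, -0.347, 0.416, -0.692], [0.006, -0.762, -0.647, 0.995], [0.0, 0.0, 0.0, 1.0]] [[457.1, 0.0, 318.7], [0.0, 457.1, 197.5], [0.0, 0.0, 1.0]]
top [[0.02, -0.995, 0.099, 0.45], [-1.0, -0.02, -0.002, -0.109], [0.004, -0.099, -0.995, 1.112], [0.0, 0.0, 0.0, 1.0]] [[408.6, 0.0, 317.4], [0.0, 408.6, 200.4], [0.0, 0.0, 1.0]]
wrist [[0.368, -0.88, -0.301, 0.316], [-0.93, -0.348, -0.118, -0.574], [-0.001, 0.323, -0.946, 0.373], [0.0, 0.0, 0.0, 1.0]] [[313.1, 0.0, 319.7], [0.0, 313.1, 200.4], [0.0, 0.0, 1.0]]
{'t': 0.15, 'joint_positions': array([ 1.2090993 ,  0.32167481, -0.07010138,  1.45142002,  0.022613  ,
        1.37080668, -0.05688929]), 'joint_vel': array([ 8.54102088e-05, -5.56239320e-04,  5.65176568e-04, -3.23258494e-03,
        1.51893700e-03,  1.23311667e-03,  1.00024489e-03]), 'tau': array([-4.33485457e-04, -4.94095337e+01, -3.83164342e-01, -3.14684021e+01,
        1.30497117e-02,  8.27078969e-03, -3.76874289e-05]), 'eef_pos': array([ 0.23836713, -0.60426342,  0.23044787]), 'tcp_rot': array([-3.87868688e-04,  8.26759792e-01, -5.62554591e-01, -6.54683431e-04]), 'ft_force': array([-0.9414678 , -0.54615472,  0.08661812]), 'wrist_torque': array([-0.06835783, -0.02046169, -0.0409095 ]), 'finger_gap': 0.08596989928396213}
```

View pics/scene0.png

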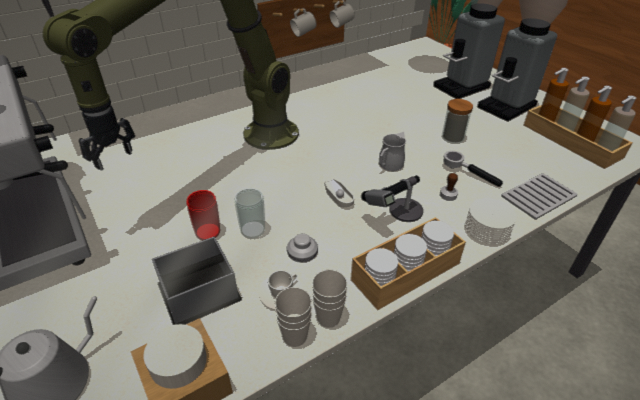

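View pics/top0.png

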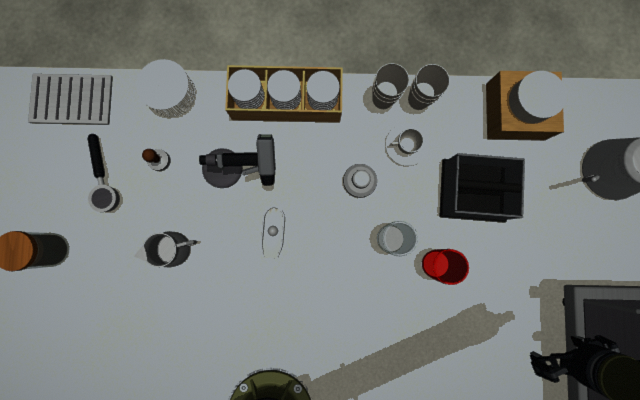

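View pics/wrist0.png

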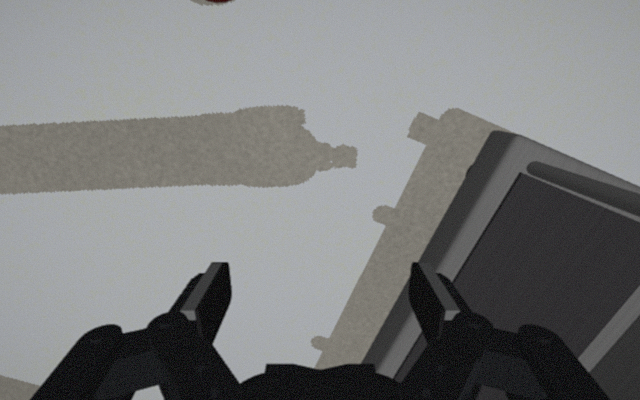

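The top view shows the thermometer with its post at (222,165) and barrel at (265,160), and the tray with the ball at (273,232). The clear glass shaker is at (397,238), on the robot's right. Candidates for the shaker are the clear glass (397,238), the red look-alike (445,266), the cups (390,85) and (430,85), and the pitcher (167,248). I choose the clear glass and check it in a close crop.

Run:
```python
from h import *
d=load('top0');im=d['pixels'][:,:,::-1]
a=cv2.resize(im[120:280,180:300],None,fx=4,fy=4,interpolation=2)[:600]
b=cv2.resize(im[190:290,350:480],None,fx=3,fy=3,interpolation=2)
c=np.zeros((600,800,3),np.uint8);c[:600,:400]=cv2.resize(im[125:275,195:295],(400,600),interpolation=2);c[:300,410:800]=b[:300,:390]
s=load('scene0')['pixels'][:,:,::-1];c[300:600,410:800]=cv2.resize(s[140:260,310:466],(390,300))
cv2.imwrite('pics/crop0.png',c)
W=cloud(d)
np.set_printoptions(precision=3,suppress=True)
for n,(u,v) in dict(post=(222,165),grip=(240,160),barrel=(265,160),tray=(273,225),ball=(273,231),glassrim=(397,227),lid=(360,180),bench=(330,230)).items(): print(n,W[v,u])
```

```text
post [0.63  0.124 0.126]
grip [0.643 0.079 0.132]
barrel [0.642 0.017 0.143]
tray [0.491 0.007 0.008]
ball [0.474 0.004 0.029]
glassrim [ 0.492 -0.326  0.016]
lid [ 0.611 -0.222  0.053]
bench [ 0.481 -0.147  0.004]
```

View pics/crop0.png

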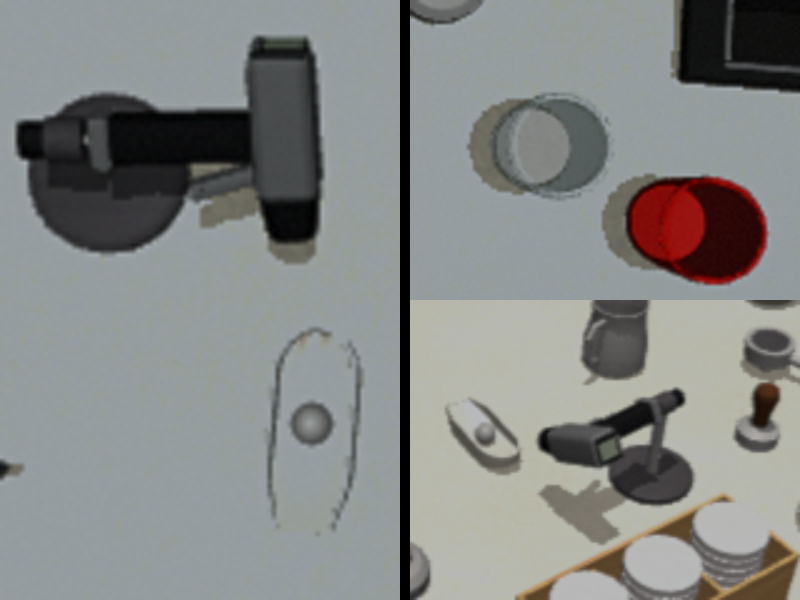

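The crop confirms the clear glass shaker on the right, with the red look-alike beside it to its lower right. The trigger bar is in front of the black grip, close to the barrel. Next I measure the stand, tray, ball and shaker.

Run:
```python
from h import *
np.set_printoptions(precision=4,suppress=True)
for tag in('top0','scene0'):
    d=load(tag);W=cloud(d);hsv=cv2.cvtColor(d['pixels'],cv2.COLOR_RGB2HSV)
    Z=W[...,2];box=(W[...,0]>.52)&(W[...,0]<.76)&(W[...,1]>-.03)&(W[...,1]<.19)
    m=box&(Z>.08)
    P=W[m];print(tag,'upper pts',len(P),P.min(0),P.max(0))
    f=box&(Z>.008)&(Z<.025)&(hsv[...,2]<110)
    F=W[f];c=cv2.minEnclosingCircle(F[:,:2].astype(np.float32)) ;print(' foot',len(F),c,np.median(F[:,2]))
    # grip band: y bins
    for y in np.arange(-.02,.18,.012):
        q=P[(P[:,1]>=y)&(P[:,1]<y+.012)]
        if len(q)>5: print('  y%.3f'%y,'n',len(q),'x',np.percentile(q[:,0],[3,50,97]),'z',np.percentile(q[:,2],[3,50,97]))
# shaker / ball / tray
d=load('top0');W=cloud(d);g=cv2.cvtColor(d['pixels'],cv2.COLOR_RGB2GRAY)
sub=g[225:238,266:281];_,th=cv2.threshold(sub,0,255,cv2.THRESH_BINARY_INV+cv2.THRESH_OTSU)
v,u=np.nonzero(th);print('ball px',u.mean()+266,v.mean()+225,len(u),ray(d,u.mean()+266,v.mean()+225,.0195))
t=cv2.cvtColor(d['pixels'],cv2.COLOR_RGB2GRAY)
Z=W[...,2]
m=(Z>.012)&(Z<.05)&(W[...,0]>.38)&(W[...,0]<.57)&(abs(W[...,1])<.06)
P=W[m];print('tray',len(P),P.min(0),P.max(0))
```

```text
top0 upper pts 1666 [ 0.5863 -0.0037  0.0805] [0.707  0.1801 0.1657]
 foot 706 ((0.6115827560424805, 0.09229932725429535), 0.12037982791662216) 0.01370863583405535
  y-0.008 n 177 x [0.5967 0.6435 0.6948] z [0.0973 0.1319 0.1608]
  y0.004 n 266 x [0.5895 0.6462 0.7009] z [0.1028 0.1419 0.164 ]
  y0.016 n 248 x [0.5909 0.642  0.6969] z [0.1032 0.1406 0.1639]
  y0.028 n 160 x [0.6026 0.6509 0.7   ] z [0.1043 0.1417 0.1623]
  y0.040 n 97 x [0.6191 0.6403 0.665 ] z [0.1105 0.1299 0.1398]
  y0.052 n 94 x [0.6149 0.6388 0.6608] z [0.1084 0.1296 0.1397]
  y0.064 n 88 x [0.6118 0.6379 0.6606] z [0.1079 0.1306 0.1388]
  y0.076 n 69 x [0.6196 0.6439 0.6604] z [0.1143 0.1341 0.1386]
  y0.088 n 64 x [0.6307 0.6439 0.6604] z [0.1266 0.1342 0.1405]
  y0.100 n 63 x [0.6307 0.6435 0.6603] z [0.126  0.1336 0.1397]
  y0.112 n 71 x [0.6286 0.6432 0.6602] z [0.126  0.1335 0.1409]
  y0.124 n 73 x [0.6252 0.6424 0.6633] z [0.1234 0.1337 0.1426]
  y0.136 n 54 x [0.6321 0.6424 0.657 ] z [0.1192 0.1315 0.1372]
  y0.148 n 62 x [0.6304 0.6408 0.6572] z [0.0884 0.1322 0.1361]
  y0.160 n 49 x [0.6317 0.6412 0.65
[... 688 characters left out ...]
1144 0.1312 0.139 ]
  y0.076 n 35 x [0.6377 0.6552 0.6613] z [0.1193 0.132  0.1397]
  y0.088 n 36 x [0.6306 0.6538 0.6615] z [0.1188 0.13   0.1374]
  y0.100 n 33 x [0.6331 0.6536 0.6607] z [0.1175 0.1316 0.1394]
  y0.112 n 45 x [0.6307 0.6538 0.6621] z [0.1175 0.1304 0.1412]
  y0.124 n 32 x [0.6287 0.6529 0.6632] z [0.1156 0.1325 0.1418]
  y0.136 n 37 x [0.6388 0.6485 0.6558] z [0.0823 0.1236 0.1358]
  y0.148 n 38 x [0.6369 0.6493 0.656 ] z [0.0837 0.1283 0.134 ]
  y0.160 n 20 x [0.6357 0.6491 0.6545] z [0.1186 0.1302 0.134 ]
  y0.172 n 11 x [0.6343 0.649  0.6533] z [0.1183 0.1294 0.1332]
ball px 272.6 230.56 75 [0.4756 0.0065 0.0195]
tray 670 [ 0.4034 -0.0239  0.012 ] [0.5407 0.0358 0.0364]
```

Run:
```python
from h import *
from scipy.optimize import least_squares
np.set_printoptions(precision=4,suppress=True)
c=np.full((600,800,3),255,np.uint8)
for tag,col in(('top0',(0,0,255)),('scene0',(255,0,0))):
    W=cloud(load(tag)).reshape(-1,3)
    for (a,b,cx) in((.085,.115,0),(-.001,.034,270),(.045,.075,540)):
        P=W[(W[:,1]>a)&(W[:,1]<b)&(W[:,0]>.56)&(W[:,0]<.73)&(W[:,2]>.06)&(W[:,2]<.18)]
        for p in P:
            cv2.circle(c,(int(cx+(p[0]-.57)*1700),int(300-(p[2]-.12)*1700)),1,col,-1)
for cx in(0,270,540):
    for x in(.6,.62,.64,.66,.68): 
        X=int(cx+(x-.57)*1700);cv2.line(c,(X,180),(X,420),(200,200,200),1)
    for z in(.1,.12,.14): cv2.line(c,(cx,int(300-(z-.12)*1700)),(cx+240,int(300-(z-.12)*1700)),(200,200,200),1)
cv2.imwrite('pics/prof.png',c)
for tag in('top0','scene0'):
    d=load(tag);W=cloud(d);g=d['pixels'].max(-1)
    f=(abs(W[...,2]-.014)<.004)&(W[...,0]>.55)&(W[...,0]<.71)&(W[...,1]>.07)&(W[...,1]<.22)&(g<110)
    f=cv2.morphologyEx(f.astype(np.uint8),cv2.MORPH_OPEN,np.ones((3,3)))
    cs,_=cv2.findContours(f,0,1);k=max(cs,key=cv2.contourArea)
    h=cv2.convexHull(k)[:,0];Q=np.array([ray(d,u,v,.014)[:2] for u,v in h])
    r=least_squares(lambda p:np.hypot(*(Q-p[:2]).T)-.055,[.64,.15],loss='soft_l1',f_scale=.002)
    print(tag,'foot',r.x,np.abs(r.fun).mean(),Q.min(0),Q.max(0))
```

```text
top0 foot [0.6456 0.1504] 0.00286780899913715 [0.5907 0.1008] [0.6501 0.2018]
scene0 foot [0.6487 0.1485] 0.004750571282671431 [0.5961 0.0937] [0.694  0.1969]
```

View pics/prof.png

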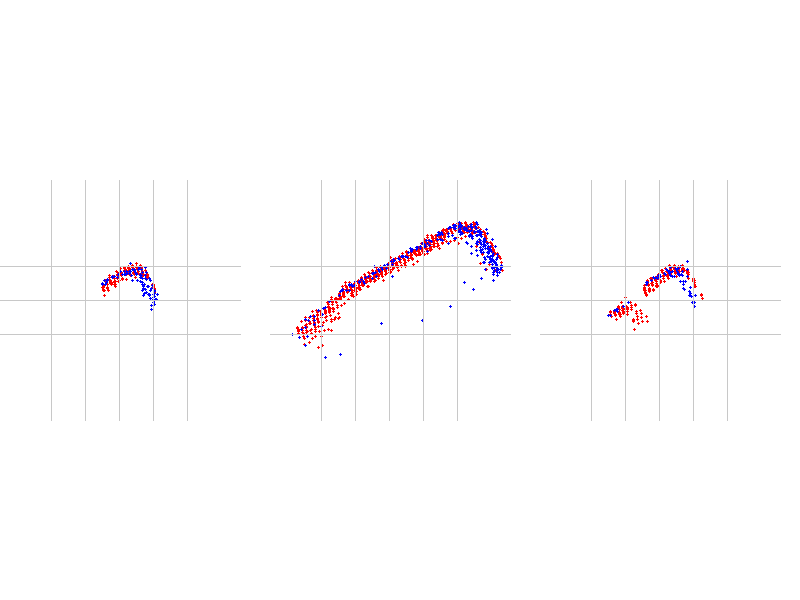

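Run:
```python
from h import *
np.set_printoptions(precision=4,suppress=True)
d=load('top0')
# housing edges: intersect pixel edges with barrel top plane ~ use cloud points z>.12 region y extremes by x-slices
W=cloud(d)
g=cv2.cvtColor(d['pixels'],cv2.COLOR_RGB2GRAY)
L=[];Rr=[]
for v in range(142,178):
    row=g[v,245:285].astype(float)
    dark=np.nonzero(row<100)[0]
    z=np.nanmedian(W[v,262:270,2]); 
    if len(dark): L.append(ray(d,245+dark[0],v,z));Rr.append(ray(d,245+dark[-1],v,z))
Rr=np.array(Rr);L=np.array(L)
print('right edge',np.polyfit(Rr[:,0],Rr[:,1],1),Rr[:,1].mean(),Rr[::6])
print('left',L[::4])
im=d['pixels'][:,:,::-1]
c=cv2.resize(im[205:275,365:435],(560,560),interpolation=2)
c=cv2.convertScaleAbs(c,alpha=1.6,beta=-80);cv2.imwrite('pics/glass.png',c)
s=load('scene0');c2=cv2.resize(s['pixels'][175:250,220:290,::-1],(560,600),interpolation=2);cv2.imwrite('pics/glass2.png',c2)
```

```text
right edge [-0.0003 -0.0046] -0.0047909048223489705 [[ 0.6811 -0.0034  0.1636]
 [ 0.6685 -0.0053  0.1559]
 [ 0.6555 -0.005   0.1487]
 [ 0.6425 -0.0046  0.141 ]
 [ 0.6293 -0.0066  0.1334]
 [ 0.6158 -0.0038  0.1257]]
left [[0.6803 0.0368 0.1636]
 [0.6718 0.0348 0.1589]
 [0.6633 0.0352 0.1541]
 [0.6541 0.0644 0.1487]
 [0.6453 0.0649 0.144 ]
 [0.6367 0.0656 0.1383]
 [0.6281 0.0491 0.1334]
 [0.6189 0.0667 0.1279]
 [0.6101 0.0675 0.1213]]
```

View pics/glass.png

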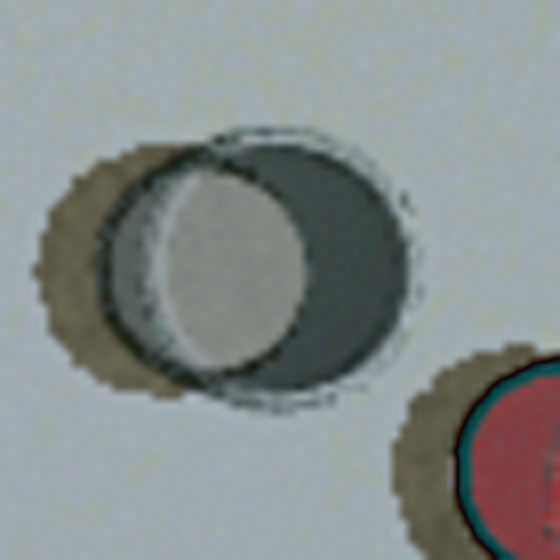

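View pics/glass2.png

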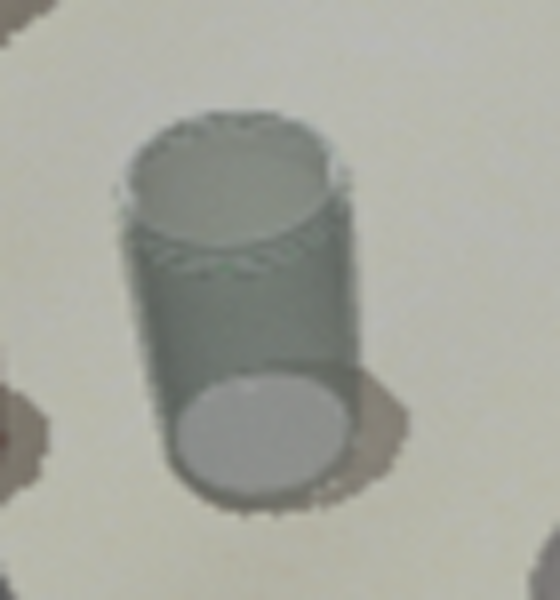

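Run:
```python
from h import *
np.set_printoptions(precision=4,suppress=True)
d=load('top0');s=load('scene0')
print('rim top',ray(d,399,238.1,.14),'scene',ray(s,248.9,198.3,.14))
# base inner floor: top ellipse crop x165..305,y170..370 ; scene x175..350,y372..495
print('base top',ray(d,365+205/8-.5,205+270/8-.5,.008),'scene',ray(s,220+262/8-.5,175+434/8-.5,.008))
# draw predicted circles
from math import *
for (dd,c0,org,nm) in((d,'glass',(365,205),'ga'),(s,'glass2',(220,175),'gb')):
    im=cv2.imread(f'pics/{c0}.png')
    c=ray(d,399,238.1,.14)
    for r,z in((.0405,.14),(.036,.14),(.043,.003)):
        pts=[(np.array(proj(dd,[c[0]+r*cos(a),c[1]+r*sin(a),z]))-org+.5)*8 for a in np.linspace(0,6.28,60)]
        cv2.polylines(im,[np.array(pts,int)],True,(0,0,255),1)
    cv2.imwrite(f'pics/{nm}.png',im)
a=cv2.imread('pics/ga.png');b=cv2.imread('pics/gb.png')
cv2.imwrite('pics/gab.png',np.hstack([cv2.resize(a,(400,400)),cv2.resize(b,(400,400))]))
# tray points
W=cloud(d)
m=(W[...,2]>.018)&(W[...,2]<.034)&(W[...,0]>.38)&(W[...,0]<.57)&(abs(W[...,1]-.006)<.05)
P=W[m][:,:2];print(len(P),cv2.minAreaRect(P.astype(np.float32)))
im=d['pixels'][195:275,235:315,::-1];cv2.imwrite('pics/tray.png',cv2.convertScaleAbs(cv2.resize(im,(560,560),interpolation=2),alpha=2,beta=-170))
```

```text
rim top [ 0.4608 -0.3064  0.14  ] scene [ 0.469  -0.3145  0.14  ]
base top [ 0.4615 -0.3092  0.008 ] scene [ 0.4588 -0.3116  0.008 ]
392 ((0.47250640392303467, 0.00701318122446537), (0.0582902617752552, 0.13702787458896637), 86.81425476074219)
```

View pics/gab.png

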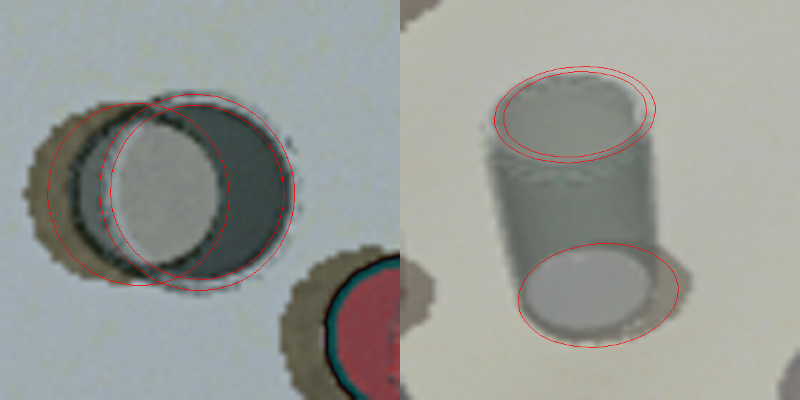

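View pics/tray.png

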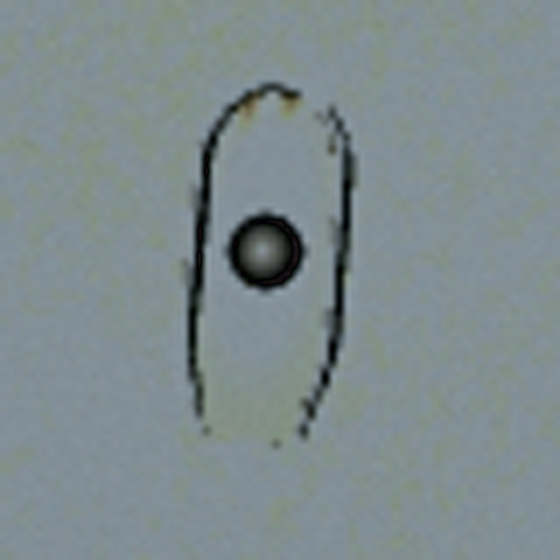

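step_arm:
  series:
    - [1,0,0,-10,0,0,-0.12]
    - [1,0,0,-10,0,0,-0.12]
    - [1,0,0,-10,0,0,-0.12]
    - [1,0,0,-10,0,0,-0.12]
    - [1,0,0,-10,0,0,-0.12]
    - [1,0,0,-10,0,0,-0.12]
    - [1,0,0,-10,0,0,-0.12]
    - [1,0,0,-10,0,0,-0.12]
    - [1,0,0,-10,0,0,-0.12]
    - [1,0,0,-10,0,0,-0.12]

```text
t: 0.98
eef_pos: [0.237, -0.6014, 0.326]
tcp_rot: [-0.008, 1.0, 0.026, -0.003]
ft_force: [1.1, -0.4, -0.1]
finger_gap: 0.0853
```

step_arm:
  series:
    - [1,10,-15,0,0,0,0.02]
    - [1,20,-30,0,0,0,0.02]
    - [1,20,-30,0,0,0,0.01]
    - [1,20,-30,0,0,0,0]
    - [1,20,-30,0,0,0,0]
    - [1,20,-30,0,0,0,0]
    - [1,20,-30,0,0,0,0]
    - [1,20,-30,0,0,0,0]
    - [1,20,-30,0,0,0,0]
    - [1,20,-30,0,0,0,0]
    - [1,20,-30,0,0,0,0]
    - [1,10,-20,0,0,0,0]
    - [1,0,0,0,0,0,0]

```text
t: 2.07
eef_pos: [0.4594, -0.2508, 0.3256]
tcp_rot: [-0.008, 1.0, -0.001, -0.006]
ft_force: [-0.1, 0.7, -0.6]
finger_gap: 0.0859
```

Run:
```python
from h import *
np.set_printoptions(precision=4,suppress=True)
d=snap('wrist','w1');s=arm.observe();print(s['eef_pos'],s['tcp_rot'],s['t'],s['joint_positions'],proj(d,[.463,-.309,.14]))
im=d['pixels'][:,:,::-1].copy()
for r,z in((.0405,.14),(.036,.14)):
    cv2.polylines(im,[np.array([proj(d,[.463+r*np.cos(a),-.309+r*np.sin(a),z]) for a in np.linspace(0,6.28,60)],int)],True,(0,0,255),1)
cv2.imwrite('pics/w1b.png',im)
```

```text
[ 0.4585 -0.2528  0.3255] [-0.0074  1.     -0.002  -0.0059] 2.1167 [ 0.9476  0.0588 -0.5096  1.5796  0.0202  1.5277  0.4336] [324.7885 227.03  ]
```

View pics/w1b.png

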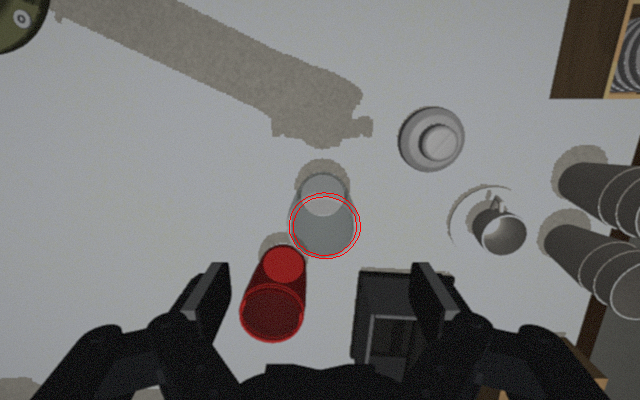

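Run:
```python
from h import *
d=load('w1');im=d['pixels'][155:270,270:385,::-1]
a=cv2.convertScaleAbs(cv2.resize(im,(575,575),interpolation=2),alpha=2,beta=-150)
cv2.imwrite('pics/w1c.png',a)
```

```text
(no output)
```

View pics/w1c.png

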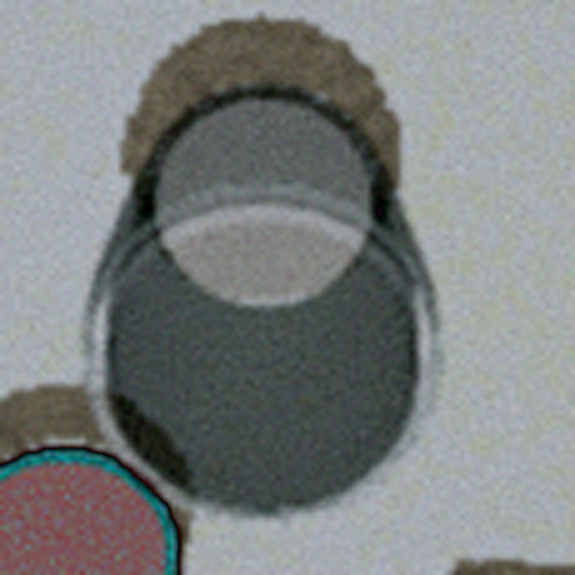

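Run:
```python
from h import *
d=load('w1');print(ray(d,321.9,225.7,.14), ray(d,291.1,225.7,.14),ray(d,352.9,225.7,.14))
# plan to squeeze hover
s=arm.observe();q=s['tcp_rot'];Rc=R.from_quat([q[1],q[2],q[3],q[0]])
c30,s30=np.cos(np.pi/6),.5
X=np.array([c30,0,s30]);Z=np.array([s30,0,-c30]);Y=np.cross(Z,X)
Rt=R.from_matrix(np.stack([X,Y,Z],1))
print('rotvec tool',(Rc.inv()*Rt).as_rotvec())
S=np.array([.6364,.060,.1158]);
hov=S-Z*.09;print('TCP hover',hov,'final TCP',S+Z*.024)
```

```text
[ 0.45970922 -0.30737452  0.14      ] [ 0.42463718 -0.30747936  0.14      ] [ 0.49492809 -0.30726924  0.14      ]
rotvec tool [-0.01353046  0.53543336 -0.00775285]
TCP hover [0.5914     0.06       0.19374229] final TCP [0.6484     0.06       0.09501539]
```

step_arm:
  series:
    - [1,5,-15,0,0,0,0]
    - [1,9,-30,3,0,0,0]
    - [1,9,-30,5,0,0,0]
    - [1,9,-30,6,0,0,0]
    - [1,9,-30,6,0,0,0]
    - [1,9,-30,6,0,0,0]
    - [1,9,-30,6,0,0,0]
    - [1,9,-30,6,0,0,0]
    - [1,9,-30,6,0,0,0]
    - [1,9,-30,6,0,0,0]
    - [1,7,-28,6,0,0.05,0]
    - [1,0,0,0,-0.01,0.1,-0.01]
    - [1,0,0,0,0,0.1,0]
    - [1,0,0,0,0,0.1,0]
    - [1,0,0,0,0,0.1,0]
    - [1,0,0,0,0,0.08,0]
    - [1,0,0,0,0,0,0]
    - [1,0,0,0,0,0,0]

```text
t: 3.62
eef_pos: [0.5567, 0.0387, 0.2606]
tcp_rot: [0.008, 0.965, -0.019, 0.261]
ft_force: [0.5, -0.8, 0.5]
finger_gap: 0.0854
```

```bash
cat > sq.py <<'E'
from h import *
np.set_printoptions(precision=4,suppress=True)
def err(depth,S=np.array([.6364,.060,.1158])):
    s=arm.observe();q=s['tcp_rot'];Rc=R.from_quat([q[1],q[2],q[3],q[0]])
    c30,s30=np.cos(np.pi/6),.5
    X=np.array([c30,0,s30]);Z=np.array([s30,0,-c30]);Y=np.cross(Z,X)
    Rt=R.from_matrix(np.stack([X,Y,Z],1))
    g=S+Z*depth
    print('t',s['t'],'pos',s['eef_pos'],'f',s['ft_force'],'gap',s['finger_gap'])
    print('to go mm tool',1000*Rc.inv().apply(g-s['eef_pos']),'rot',(Rc.inv()*Rt).as_rotvec())
E
python3 - <<'E'
from sq import *
err(.024);d=snap('wrist','w2');print(proj(d,[.6364,.06,.1158]),d['world_from_camera'][:3,3])
E
```

```text
t 3.6167 pos [0.5567 0.0387 0.2606] f [ 0.5033 -0.8258  0.5448] gap 0.08540234655897286
to go mm tool [ -5.1079 -25.8962 188.6049] rot [ 0.025  -0.0051 -0.0335]
[314.4508 155.0437] [0.4881 0.1252 0.3837]
```

View pics/w2.png

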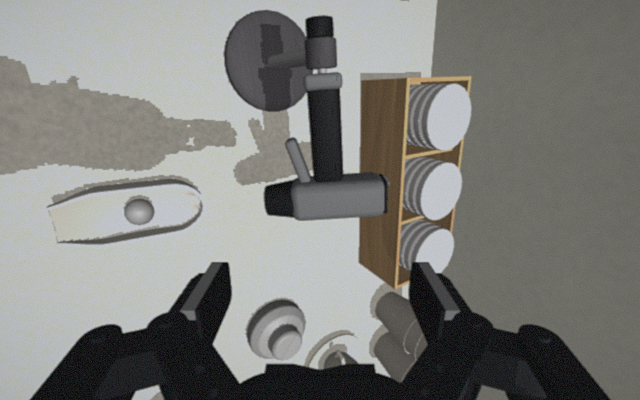

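step_arm:
  series:
    - [1,-2,-9,15,0.012,-0.003,-0.017]
    - [1,-2,-9,20,0.013,-0.002,-0.017]
    - [1,-1,-8,25,0,0,0]
    - [1,0,0,25,0,0,0]
    - [1,0,0,20,0,0,0]
    - [1,0,0,10,0,0,0]
    - [1,0,0,0,0,0,0]

```text
t: 4.25
eef_pos: [0.6213, 0.059, 0.1605]
tcp_rot: [-0.002, 0.966, -0.004, 0.258]
ft_force: [-0.3, 0.2, 0.3]
finger_gap: 0.0858
```

Run:
```python
from sq import *
err(.024);d=snap('wrist','w3');print(proj(d,[.6364,.06,.1158]))
W=cloud(d);P=W.reshape(-1,3);b=np.array([.866,0,.5])
n=np.array([-.5,0,.866]);c=np.array([.6455,.0,.121])
for a,bb in((.07,.08),(.055,.065),(.045,.05)):
    Q=P[(P[:,1]>a)&(P[:,1]<bb)&(P[:,0]>.56)&(P[:,0]<.72)&(P[:,2]>.08)&(P[:,2]<.16)]
    e=(Q-c)@b;h=(Q-c)@n
    print(a,len(Q),'along',np.percentile(e,[1,99]),'grip top h',np.percentile(h[(e>-.01)&(e<.01)],[5,50,95]),'trig',np.percentile(h[e<-.02],[5,50,95]) if (e<-.02).any() else '')
```

```text
t 4.25 pos [0.6213 0.059  0.1605] f [-0.3005  0.2118  0.2942] gap 0.08580850205454961
to go mm tool [-9.1496 -0.8    70.2596] rot [-0.0013  0.0024 -0.0081]
[305.4287 225.5764]
0.07 1140 along [-0.0491  0.0151] grip top h [0.0128 0.014  0.015 ] trig [-0.0044  0.0079  0.0706]
0.055 1162 along [-0.044   0.0161] grip top h [0.0125 0.0138 0.0147] trig [-0.0019  0.0088  0.0688]
0.045 502 along [-0.044   0.0165] grip top h [0.0123 0.0134 0.0144] trig [0.0067 0.0084 0.0685]
```

View pics/w3.png

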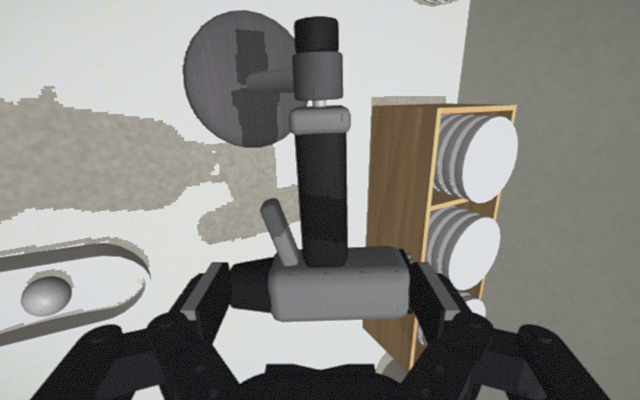

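step_arm:
  series:
    - [1,-5,-1,5,0,0.002,-0.008]
    - [1,0,0,10,0,0,0]
    - [1,0,0,12,0,0,0]
    - [1,0,0,12,0,0,0]
    - [1,0,0,12,0,0,0]
    - [1,0,0,10,0,0,0]
    - [1,0,0,7,0,0,0]
    - [1,0,0,2,0,0,0]
    - [1,0,0,0,0,0,0]

```text
t: 5.05
eef_pos: [0.6584, 0.055, 0.1029]
tcp_rot: [0.003, 0.965, -0.002, 0.263]
ft_force: [-0.1, 0.5, -0.2]
finger_gap: 0.0854
```

Run:
```python
from sq import *
err(.024);d=snap('wrist','w4')
W=cloud(d);P=W.reshape(-1,3);b=np.array([.866,0,.5])
n=np.array([-.5,0,.866]);c=np.array([.6455,.0,.121])
for a,bb in((.07,.08),(.06,.07),(.055,.065),(.045,.05)):
    Q=P[(P[:,1]>a)&(P[:,1]<bb)&(P[:,0]>.56)&(P[:,0]<.72)&(P[:,2]>.08)&(P[:,2]<.16)]
    e=(Q-c)@b;h=(Q-c)@n;k=h<.02
    print(a,k.sum(),'along',np.percentile(e[k],[1,3,99]))
```

```text
t 5.05 pos [0.6584 0.055  0.1029] f [-0.104   0.5104 -0.2135] gap 0.08536622723859293
to go mm tool [-12.6002  -4.9956   1.65  ] rot [ 0.007  -0.0084 -0.0025]
0.07 2519 along [-0.0377 -0.0368  0.0151]
0.06 4273 along [-0.0538 -0.0525  0.0568]
0.055 3596 along [-0.0539 -0.0528  0.0569]
0.045 1433 along [-0.0411 -0.041   0.0449]
```

View pics/w4.png

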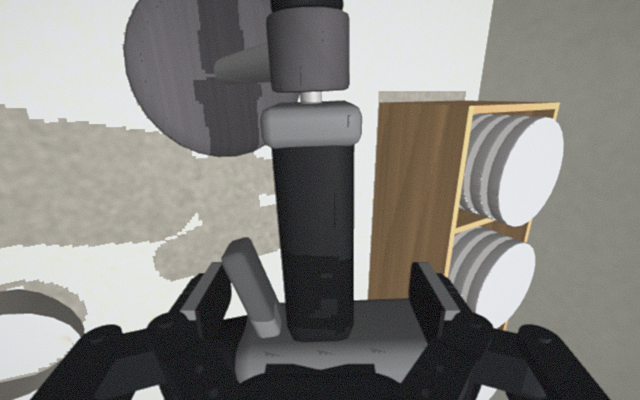

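step_arm:
  series:
    - [1,-4,-3,1,0.004,-0.004,0]
    - [1,-4,-2,1,0.003,-0.004,0]
    - [1,0,0,0,0,0,0]

```text
t: 5.35
eef_pos: [0.6526, 0.0602, 0.0991]
tcp_rot: [0.0, 0.966, -0.001, 0.26]
ft_force: [-0.2, 0.4, 0.6]
finger_gap: 0.0854
```

Run:
```python
from sq import *
err(.024)
```

```text
t 5.35 pos [0.6526 0.0602 0.0991] f [-0.2087  0.3865  0.5639] gap 0.08538009665556785
to go mm tool [-5.6794  0.2201  1.456 ] rot [ 0.0007 -0.0028 -0.0022]
```

step_arm:
  series:
    - [0.75,-1,0,1,0,-0.002,0]
    - [0.75,0,0,0,0,0,0]
    - [0.75,0,0,0,0,0,0]
    - [0.66,0,0,0,0,0,0]
    - [0.66,0,0,0,0,0,0]
    - [0.66,0,0,0,0,0,0]

```text
t: 5.85
eef_pos: [0.6499, 0.0596, 0.0969]
tcp_rot: [0.001, 0.966, -0.001, 0.258]
ft_force: [-1.8, -0.3, 0.5]
finger_gap: 0.0568
```

Run:
```python
from sq import *
err(.024);snap('wrist','w5')
```

```text
t 5.85 pos [0.6499 0.0596 0.0969] f [-1.782  -0.3133  0.4507] gap 0.05676311431016879
to go mm tool [-2.2854 -0.3669  0.8716] rot [ 0.003   0.0027 -0.0014]
```

View pics/w5.png

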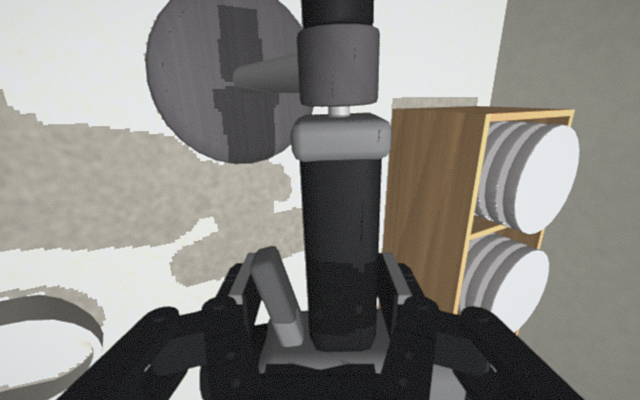

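step_arm:
  series:
    - [0.58,0,0,0,0,0,0]
    - [0.58,0,0,0,0,0,0]
    - [0.5,0,0,0,0,0,0]
    - [0.5,0,0,0,0,0,0]
    - [0.4,0,0,0,0,0,0]
    - [0.4,0,0,0,0,0,0]
    - [0.4,0,0,0,0,0,0]
    - [0.4,0,0,0,0,0,0]

```text
t: 6.57
eef_pos: [0.6531, 0.0603, 0.1003]
tcp_rot: [0.001, 0.965, -0.001, 0.261]
ft_force: [-2.1, -0.0, 2.8]
finger_gap: 0.0401
```

Run:
```python
from sq import *
err(.024);snap('wrist','w6')
```

```text
t 6.5667 pos [0.6531 0.0603 0.1003] f [-2.1168 -0.045   2.8473] gap 0.040123872933843674
to go mm tool [-6.7693  0.2683  2.215 ] rot [ 0.0018 -0.0041 -0.0026]
```

View pics/w6.png

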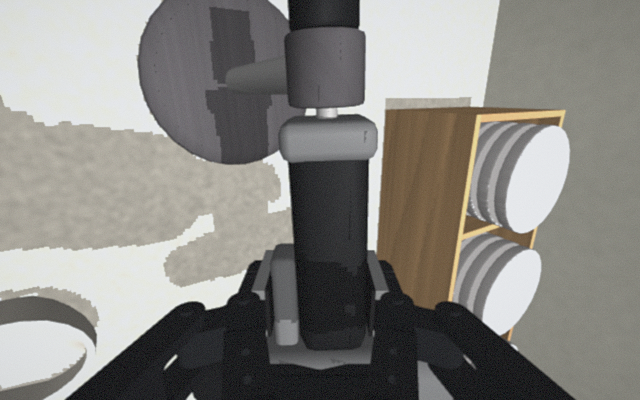

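The picture shows the trigger pressed flat against the grip, with the finger pad at (265,295). I'll close harder and hold for about a second.

step_arm:
  series:
    - [0.1,0,0,0,0,0,0]
    - [0.1,0,0,0,0,0,0]
    - [0.1,0,0,0,0,0,0]
    - [0.1,0,0,0,0,0,0]
    - [0.1,0,0,0,0,0,0]
    - [0.1,0,0,0,0,0,0]
    - [0.1,0,0,0,0,0,0]
    - [0.1,0,0,0,0,0,0]
    - [0.1,0,0,0,0,0,0]
    - [0.1,0,0,0,0,0,0]

```text
t: 7.45
eef_pos: [0.6532, 0.0603, 0.1004]
tcp_rot: [0.001, 0.965, -0.001, 0.261]
ft_force: [-0.4, -0.2, 1.1]
finger_gap: 0.0397
```

Run:
```python
from sq import *
err(.024)
```

```text
t 7.45 pos [0.6532 0.0603 0.1004] f [-0.4327 -0.1679  1.0825] gap 0.03972708115044101
to go mm tool [-6.7976  0.3262  2.2244] rot [ 0.0017 -0.0041 -0.0025]
```

step_arm:
  series:
    - [1,0,0,0,0,0,0]
    - [1,0,0,0,0,0,0]
    - [1,0,0,0,0,0,0]
    - [1,0,0,0,0,0,0]
    - [1,0,0,0,0,0,0]
    - [1,0,0,0,0,0,0]
    - [1,0,0,0,0,0,0]

```text
t: 8.03
eef_pos: [0.6529, 0.0598, 0.0994]
tcp_rot: [0.0, 0.965, -0.001, 0.26]
ft_force: [0.4, -0.5, 0.3]
finger_gap: 0.0855
```

Run:
```python
from sq import *
err(.024);snap('wrist','w7')
```

```text
t 8.0333 pos [0.6529 0.0598 0.0994] f [ 0.3761 -0.47    0.2979] gap 0.08545398586830857
to go mm tool [-6.074  -0.1806  1.5042] rot [ 0.0016 -0.0034 -0.0022]
```

View pics/w7.png

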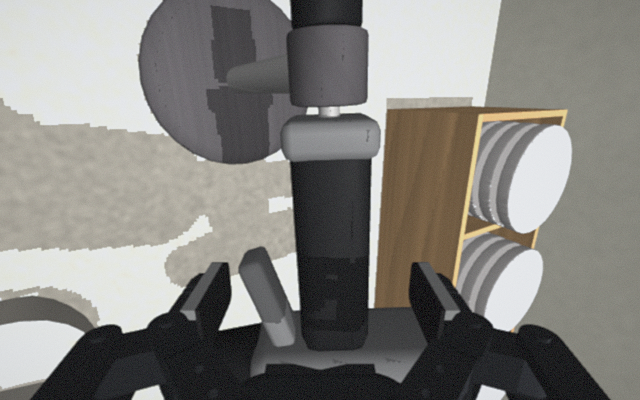

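The trigger has sprung back: it is angled away from the grip again at (265,295), as before the squeeze. I back out, bring the tool upright and turn it for the tray.

step_arm:
  series:
    - [1,0,0,-10,0,0,0]
    - [1,0,0,-20,0,0,0]
    - [1,0,0,-25,0,0,0]
    - [1,0,0,-25,0,0,0]
    - [1,0,0,-25,0,0,0]
    - [1,0,0,-25,0,0,0]
    - [1,0,0,-25,0,-0.1,0]
    - [1,0,0,-20,0,-0.1,0]
    - [1,0,0,0,0,-0.1,0]
    - [1,0,0,0,0,-0.1,0]
    - [1,0,0,0,0,-0.1,0]
    - [1,0,0,0,0,-0.02,0]
    - [1,0,0,0,0,0,0]

```text
t: 9.17
eef_pos: [0.5595, 0.0589, 0.2569]
tcp_rot: [0.004, 1.0, -0.002, -0.008]
ft_force: [0.1, 0.6, 0.0]
finger_gap: 0.0856
```

```bash
cat > tr.py <<'E'
from h import *
np.set_printoptions(precision=4,suppress=True)
def go(p,yawdeg):
    s=arm.observe();q=s['tcp_rot'];Rc=R.from_quat([q[1],q[2],q[3],q[0]])
    a=np.radians(yawdeg);X=np.array([np.cos(a),np.sin(a),0]);Z=np.array([0,0,-1.]);Y=np.cross(Z,X)
    Rt=R.from_matrix(np.stack([X,Y,Z],1));x=Rc.as_matrix()
    print('t',s['t'],'pos',s['eef_pos'],'yaw',np.degrees(np.arctan2(x[1,0],x[0,0])),'tilt z',x[:,2],'f',s['ft_force'],'gap',s['finger_gap'])
    print('to go in tool mm',1000*Rc.inv().apply(np.array(p)-s['eef_pos']),'in target axes',1000*Rt.inv().apply(np.array(p)-s['eef_pos']),'rot',(Rc.inv()*Rt).as_rotvec())
    return s
E
python3 -c "
from tr import *
print(go([.4755,.0067,.12],-93.2)['joint_positions'])"
```

```text
t 9.1667 pos [0.5595 0.0589 0.2569] yaw -0.25275566234932134 tilt z [-0.0169 -0.0075 -0.9998] f [0.0539 0.6386 0.0387] gap 0.08561911022263212
to go in tool mm [-81.4122  51.5634 138.7347] in target axes [ 56.8483  80.9234 136.9442] rot [0.0195 0.0069 1.6222]
[ 0.5958  0.2259 -0.8671  1.5957  0.1766  1.4192 -0.293 ]
```

step_arm:
  series:
    - [1,0,0,0,0.02,0.007,0.08]
    - [1,0,0,0,0,0,0.12]
    - [1,0,0,0,0,0,0.12]
    - [1,0,0,0,0,0,0.12]
    - [1,0,0,0,0,0,0.12]
    - [1,0,0,0,0,0,0.12]
    - [1,0,0,0,0,0,0.12]
    - [1,0,0,0,0,0,0.12]
    - [1,0,0,0,0,0,0.12]
    - [1,0,0,0,0,0,0.12]
    - [1,0,0,0,0,0,0.12]
    - [1,0,0,0,0,0,0.12]
    - [1,0,0,0,0,0,0.12]
    - [1,0,0,0,0,0,0.12]
    - [1,0,0,0,0,0,0.05]
    - [1,0,0,0,0,0,0]

```text
t: 10.5
eef_pos: [0.5548, 0.061, 0.2593]
tcp_rot: [0.008, -0.635, 0.772, -0.002]
ft_force: [-0.8, -0.3, -0.3]
finger_gap: 0.0856
```

```bash
python3 -c "
from tr import *
print(go([.4755,.0067,.12],-93.2)['joint_positions'])"
```

```text
t 10.5 pos [0.5548 0.061  0.2593] yaw -101.1395105615751 tilt z [ 0.0149  0.0066 -0.9999] f [-0.8183 -0.2729 -0.2907] gap 0.08555867973620222
to go in tool mm [ 69.8631  69.1647 137.7346] in target axes [ 58.6077  76.1518 139.2892] rot [-0.0139  0.0084 -0.1386]
[ 0.4636  0.1499 -0.6806  1.6348  0.0925  1.3748 -1.9934]
```

step_arm:
  series:
    - [1,0,0,0,-0.014,0.008,-0.08]
    - [1,0,0,5,0,0,-0.06]
    - [1,10,13,15,0,0,0]
    - [1,15,18,25,0,0,0]
    - [1,15,18,30,0,0,0]
    - [1,12,15,30,0,0,0]
    - [1,5,8,15,0,0,0]
    - [1,0,0,0,0,0,0]

```text
t: 11.17
eef_pos: [0.4783, 0.007, 0.1375]
tcp_rot: [0.005, -0.697, 0.717, -0.006]
ft_force: [-0.7, 0.0, -0.2]
finger_gap: 0.0852
```

Run:
```python
from tr import *
go([.4755,.0067,0.0],-93.2);d=snap('wrist','w8')
print(proj(d,[.4755,.0067,.0195]))
```

```text
t 11.1667 pos [0.4783 0.007  0.1375] yaw -91.64167180329804 tilt z [ 0.016  -0.0024 -0.9999] f [-0.7431  0.0473 -0.1969] gap 0.08524695972888885
to go in tool mm [  0.0789   4.9567 137.4227] in target axes [  0.4223   2.7359 137.4842] rot [-0.0161 -0.0017  0.0272]
[319.2925 199.0648]
```

View pics/w8.png

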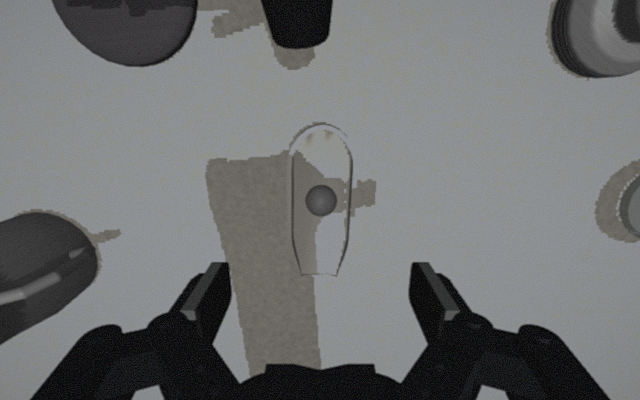

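Run:
```python
from tr import *
d=load('w8')
im=d['pixels'][110:290,270:370,::-1]
cv2.imwrite('pics/w8c.png',cv2.convertScaleAbs(cv2.resize(im,(330,594),interpolation=2),alpha=1.8,beta=-60))
W=cloud(d);P=W[100:300,260:380].reshape(-1,3);P=P[(P[:,2]>.022)&(P[:,2]<.034)]
r=cv2.minAreaRect(P[:,:2].astype(np.float32));print(len(P),r)
# ball centre
g=cv2.cvtColor(d['pixels'],cv2.COLOR_RGB2GRAY)
print(ray(d,320.5,200.3,.0195))
```

```text
2800 ((0.47132912278175354, 0.005492791533470154), (0.057755421847105026, 0.13845069706439972), 86.63896179199219)
[0.4743 0.0057 0.0195]
```

View pics/w8c.png

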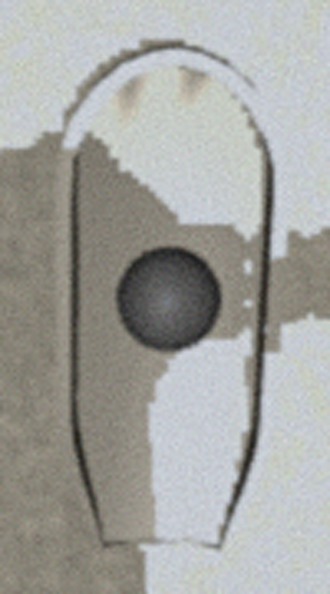

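step_arm:
  series:
    - [1,0,2,10,-0.016,-0.002,0.028]
    - [1,0,1,20,0,0,0]
    - [1,0,0,20,0,0,0]
    - [1,0,0,15,0,0,0]
    - [1,0,0,8,0,0,0]
    - [1,0,0,0,0,0,0]

```text
t: 11.72
eef_pos: [0.489, 0.011, 0.0742]
tcp_rot: [0.009, -0.689, 0.724, -0.009]
ft_force: [-0.7, 1.2, -0.0]
finger_gap: 0.0853
```

Run:
```python
from tr import *
go([.4747,.0058,0.0],-93.3)
d=snap('wrist','w9');W=cloud(d);T=np.linalg.inv(d['tool_from_camera'])
s=arm.observe();q=s['tcp_rot'];Rc=R.from_quat([q[1],q[2],q[3],q[0]])
P=(W.reshape(-1,3)-s['eef_pos'])@Rc.as_matrix()
k=(abs(P[:,0])>.036)&(abs(P[:,0])<.06)&(abs(P[:,1])<.02)&(P[:,2]>-.06)&(P[:,2]<.02);Q=P[k]
print('finger tip pts',len(Q),'max z',np.percentile(Q[:,2],[50,95,99,100]))
```

```text
t 11.7167 pos [0.489  0.011  0.0742] yaw -92.85855370917675 tilt z [ 0.025  -0.0001 -0.9997] f [-0.6679  1.2375 -0.0282] gap 0.0852995316693665
to go in tool mm [ 5.9694 15.9105 73.7926] in target axes [ 5.9948 14.0149 74.174 ] rot [-0.025   0.0012  0.0077]
finger tip pts 7062 max z [-0.0399 -0.0181 -0.0143 -0.0123]
```

step_arm:
  series:
    - [1,3,7,3,-0.012,0,0.004]
    - [1,3,7,3,-0.012,0,0.004]
    - [1,0,0,0,0,0,0]

```text
t: 12.02
eef_pos: [0.4774, 0.0062, 0.0717]
tcp_rot: [0.003, -0.687, 0.727, -0.002]
ft_force: [-0.4, 0.0, 0.5]
finger_gap: 0.0856
```

Run:
```python
from tr import *
go([.4747,.0058,0.0],-93.3)
```

```text
t 12.0167 pos [0.4774 0.0062 0.0717] yaw -93.25441318096401 tilt z [ 0.0058  0.0011 -1.    ] f [-0.418   0.0166  0.4647] gap 0.0856150555155011
to go in tool mm [ 0.7034  3.0507 71.7127] in target axes [ 0.6017  2.6373 71.73  ] rot [-0.0058  0.0014  0.0008]
```

step_arm:
  series:
    - [1,0,0,8,0,0,0]
    - [1,0,0,8,0,0,0]
    - [1,0,0,8,0,0,0]

```text
t: 12.27
eef_pos: [0.48, 0.0053, 0.049]
tcp_rot: [0.004, -0.686, 0.727, -0.005]
ft_force: [-0.5, 0.9, -1.3]
finger_gap: 0.0855
```

Run:
```python
from tr import *
go([.4747,.0058,0.0],-93.3)
```

```text
t 12.2667 pos [0.48   0.0053 0.049 ] yaw -93.34233872964599 tilt z [ 0.0123 -0.0008 -0.9999] f [-0.5354  0.9434 -1.306 ] gap 0.0855059688974552
to go in tool mm [-0.1474  5.8806 48.9798] in target axes [-0.1471  5.2759 49.0487] rot [-0.0123 -0.0001 -0.0007]
```

step_arm:
  series:
    - [1,0,2,8,-0.005,0,0]
    - [1,0,2,8,-0.005,0,0]
    - [1,0,2,8,-0.004,0,0]
    - [1,0,2,8,-0.004,0,0]

```text
t: 12.6
eef_pos: [0.4708, 0.006, 0.0127]
tcp_rot: [-0.003, -0.686, 0.727, 0.003]
ft_force: [0.2, 0.3, -0.1]
finger_gap: 0.0853
```

Run:
```python
from tr import *
go([.4747,.0058,0.0],-93.3)
```

```text
t 12.6 pos [0.4708 0.006  0.0127] yaw -93.33145757784888 tilt z [-0.0087  0.0008 -1.    ] f [ 0.1831  0.3219 -0.1009] gap 0.08532047926224035
to go in tool mm [-0.0655 -4.0191 12.6859] in target axes [-0.0678 -3.9088 12.7204] rot [ 0.0087  0.0003 -0.0005]
```

step_arm:
  series:
    - [1,0,-2,5,0.004,0,0]
    - [1,0,-1,5,0.002,0,0]
    - [1,0,0,1,0,0,0]
    - [1,0,0,0,0,0,0]

```text
t: 12.93
eef_pos: [0.4715, 0.0062, -0.0026]
tcp_rot: [-0.002, -0.686, 0.727, 0.003]
ft_force: [-1.0, 0.4, 0.2]
finger_gap: 0.0852
```

Run:
```python
from tr import *
go([.4747,.0058,0.0],-93.3)
d=snap('wrist','w10')
```

```text
t 12.9333 pos [ 0.4715  0.0062 -0.0026] yaw -93.29707235826528 tilt z [-0.0077  0.0019 -1.    ] f [-1.0191  0.4108  0.179 ] gap 0.08515537647805926
to go in tool mm [ 0.2615 -3.1753 -2.589 ] in target axes [ 0.2651 -3.1954 -2.5637] rot [0.0078 0.0014 0.0001]
```

View pics/w10.png

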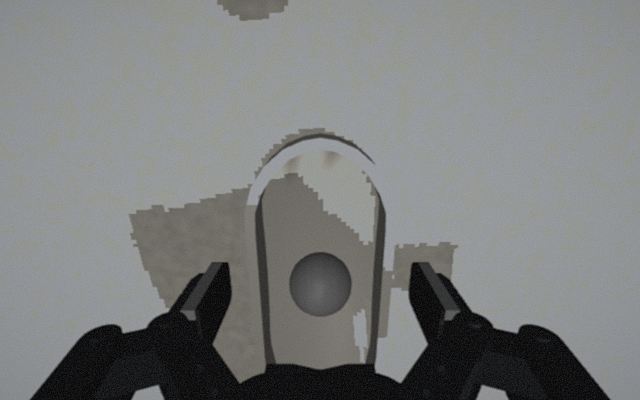

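step_arm:
  series:
    - [1,0,-2,-1.5,0.005,0.001,0]
    - [1,0,-1,-1,0.003,0,0]
    - [1,0,0,0,0,0,0]

```text
t: 13.23
eef_pos: [0.4758, 0.0061, 0.0012]
tcp_rot: [0.001, -0.686, 0.727, -0.001]
ft_force: [-0.8, -0.4, 1.1]
finger_gap: 0.0852
```

Run:
```python
from tr import *
go([.4747,.0058,0.0],-93.3)
```

```text
t 13.2333 pos [0.4758 0.0061 0.0012] yaw -93.29638061881198 tilt z [ 0.0029 -0.     -1.    ] f [-0.8097 -0.4292  1.0522] gap 0.08520542943203692
to go in tool mm [0.3159 1.0672 1.1479] in target axes [0.3158 1.0639 1.151 ] rot [-0.0029  0.0001  0.0001]
```

step_arm:
  series:
    - [0.8,0,1,1,-0.002,0,0]
    - [0.76,0,0,0,0,0,0]
    - [0.74,0,0,0,0,0,0]
    - [0.72,0,0,0,0,0,0]
    - [0.7,0,0,0,0,0,0]
    - [0.69,0,0,0,0,0,0]
    - [0.68,0,0,0,0,0,0]
    - [0.67,0,0,0,0,0,0]

```text
t: 13.9
eef_pos: [0.4758, 0.0059, 0.0014]
tcp_rot: [0.001, -0.686, 0.727, -0.001]
ft_force: [-0.8, -0.6, 1.4]
finger_gap: 0.0576
```

Run:
```python
from tr import *
go([.4747,.0058,0.0],-93.3)
d=snap('wrist','w11')
```

```text
t 13.9 pos [0.4758 0.0059 0.0014] yaw -93.31256056993068 tilt z [ 0.0034 -0.0008 -1.    ] f [-0.7642 -0.6331  1.3851] gap 0.05760399187195993
to go in tool mm [0.1509 1.0729 1.4145] in target axes [0.1515 1.0681 1.418 ] rot [-0.0034 -0.0006 -0.0002]
```

View pics/w11.png

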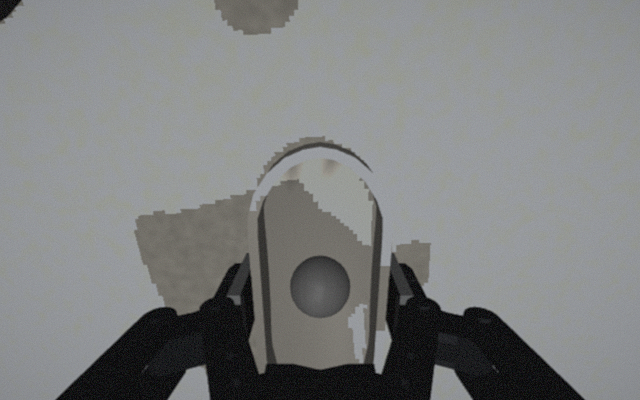

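step_arm:
  series:
    - [0.65,0,0,0,-0.003,0,0]
    - [0.62,0,0,0,0,0,0]
    - [0.55,0,0,0,0,0,0]
    - [0.4,0,0,0,0,0,0]
    - [0.4,0,0,0,0,0,0]
    - [0.4,0,0,0,0,0,0]

```text
t: 14.45
eef_pos: [0.4758, 0.0059, 0.0017]
tcp_rot: [-0.0, -0.686, 0.727, -0.0]
ft_force: [-0.8, 0.5, 2.6]
finger_gap: 0.057
```

Run:
```python
from tr import *
go([.4747,.0058,0.0],-93.3)
d=snap('wrist','w12')
print('joints',arm.observe()['joint_positions'])
```

```text
t 14.45 pos [0.4758 0.0059 0.0017] yaw -93.30817691845473 tilt z [ 0.0002 -0.0008 -1.    ] f [-0.8383  0.5029  2.617 ] gap 0.05700381245305368
to go in tool mm [0.1565 1.0989 1.6975] in target axes [0.1578 1.0985 1.6977] rot [-0.0002 -0.0008 -0.0001]
joints [ 0.5106  0.2646 -0.6272  2.084   0.2064  0.8522 -1.8654]
```

View pics/w12.png

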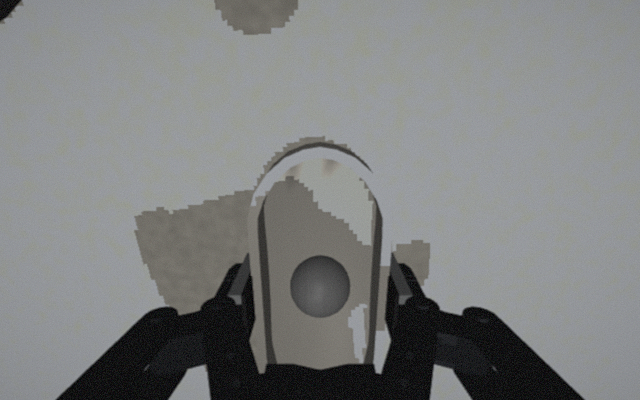

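The tray is gripped with a gap of 57 mm, the tool is level, and the ball sits in the middle at (320,287). I lift gently.

step_arm:
  series:
    - [0.4,0,0,-1,0,0,0]
    - [0.4,0,0,-2,0,0,0]
    - [0.4,0,-0.2,-3,0.001,0,0]
    - [0.4,0,-0.3,-4,0.001,0,0]
    - [0.4,0,-0.4,-4,0.001,0,0]
    - [0.4,0,-0.4,-4,0.001,0,0]

```text
t: 15.0
eef_pos: [0.4745, 0.0058, 0.0187]
tcp_rot: [-0.0, -0.686, 0.727, 0.0]
ft_force: [0.3, -0.7, -2.9]
finger_gap: 0.0571
```

Run:
```python
from tr import *
go([.4757,.0058,0.18],-93.3)
```

```text
t 15.0 pos [0.4745 0.0058 0.0187] yaw -93.3024193849593 tilt z [-0.0006 -0.0001 -1.    ] f [ 0.2991 -0.6605 -2.9415] gap 0.05712899091910267
to go in tool mm [  -0.0207   -1.0991 -161.3038] in target axes [  -0.0387   -1.1942 -161.3031] rot [ 0.0006 -0.0001 -0.    ]
```

step_arm:
  series:
    - [0.4,0,-0.6,-5,0.001,0,0]
    - [0.4,0,-0.6,-5,0.001,0,0]
    - [0.4,0,-0.6,-5,0.001,0,0]
    - [0.4,0,-0.6,-5,0.001,0,0]
    - [0.4,0,-0.6,-5,0.001,0,0]
    - [0.4,0,-0.6,-5,0.001,0,0]
    - [0.4,0,-0.6,-5,0.001,0,0]
    - [0.4,0,-0.6,-5,0.001,0,0]

```text
t: 15.67
eef_pos: [0.4799, 0.0056, 0.0638]
tcp_rot: [0.003, -0.687, 0.727, -0.004]
ft_force: [0.5, 0.0, -1.7]
finger_gap: 0.0567
```

Run:
```python
from tr import *
go([.4757,.0058,0.18],-93.3);snap('wrist','w13')
```

```text
t 15.6667 pos [0.4799 0.0056 0.0638] yaw -93.28755282104659 tilt z [ 0.0097 -0.0011 -1.    ] f [ 0.4517  0.0234 -1.6561] gap 0.056678793752079674
to go in tool mm [   0.0827    3.122  -116.2763] in target axes [   0.0236    4.2538 -116.2404] rot [-0.0097 -0.0005  0.0002]
```

View pics/w13.png

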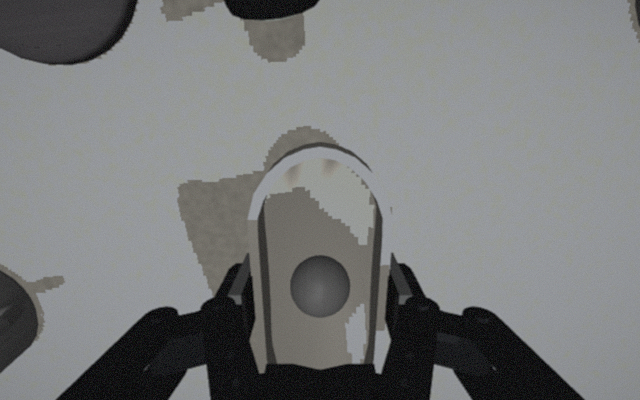

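step_arm:
  series:
    - [0.4,0,0,-5,-0.001,0,0]
    - [0.4,0,0,-5,-0.001,0,0]
    - [0.4,0,0,-5,-0.001,0,0]
    - [0.4,0,0,-5,-0.001,0,0]
    - [0.4,0,0,-5,0,0,0]
    - [0.4,0,0,-5,0,0,0]
    - [0.4,0,0,-5,0,0,0]
    - [0.4,0,0,-5,0,0,0]

```text
t: 16.38
eef_pos: [0.4796, 0.0058, 0.1081]
tcp_rot: [0.002, -0.687, 0.727, -0.002]
ft_force: [0.8, -0.1, -2.2]
finger_gap: 0.0571
```

Run:
```python
from tr import *
go([.4757,.0058,0.18],-93.3)
```

```text
t 16.3833 pos [0.4796 0.0058 0.1081] yaw -93.2629360518827 tilt z [ 0.0053 -0.0008 -1.    ] f [ 0.7566 -0.0822 -2.1738] gap 0.05710415997615053
to go in tool mm [  0.2454   3.5405 -71.9031] in target axes [  0.2115   3.9264 -71.8832] rot [-0.0054 -0.0005  0.0006]
```

step_arm:
  series:
    - [0.4,0,0,-5,-0.001,0,0]
    - [0.4,0,0,-5,-0.001,0,0]
    - [0.4,0,0,-5,-0.001,0,0]
    - [0.4,0,0,-5,-0.001,0,0]
    - [0.4,0,0,-5,0,0,0]
    - [0.4,0,0,-5,0,0,0]
    - [0.4,0,0,-5,0,0,0]
    - [0.4,0,0,-5,0,0,0]
    - [0.4,0,0,-5,0,0,0]
    - [0.4,0,0,-4,0,0,0]
    - [0.4,0,0,-3,0,0,0]
    - [0.4,0,0,-2,0,0,0]
    - [0.4,0,0,-1,0,0,0]

```text
t: 17.47
eef_pos: [0.4799, 0.0059, 0.1704]
tcp_rot: [0.001, -0.687, 0.727, -0.001]
ft_force: [0.5, -0.4, -1.7]
finger_gap: 0.0568
```

Run:
```python
from tr import *
go([.4757,.0058,0.18],-93.3);snap('wrist','w14')
```

```text
t 17.4667 pos [0.4799 0.0059 0.1704] yaw -93.25747217156558 tilt z [ 0.0026 -0.001  -1.    ] f [ 0.52   -0.3716 -1.748 ] gap 0.05681039348654871
to go in tool mm [ 0.3812  4.1423 -9.6504] in target axes [ 0.3764  4.1675 -9.6398] rot [-0.0026 -0.0008  0.0007]
```

View pics/w14.png

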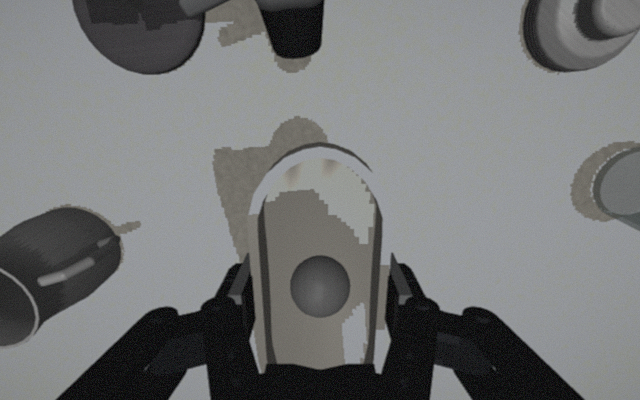

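step_arm:
  series:
    - [0.4,0,0,0,-0.001,0,-0.01]
    - [0.4,0,0,0,-0.001,0,-0.02]
    - [0.4,0,0,0,0,0,-0.03]
    - [0.4,0,0,0,0,0,-0.04]
    - [0.4,0,0,0,0,0,-0.05]
    - [0.4,0,0,0,0,0,-0.05]
    - [0.4,0,0,0,0,0,-0.05]
    - [0.4,0,0,0,0,0,-0.05]

```text
t: 18.18
eef_pos: [0.4785, 0.006, 0.1683]
tcp_rot: [0.001, 0.794, -0.608, -0.001]
ft_force: [-0.5, -0.5, -1.4]
finger_gap: 0.0572
```

Run:
```python
from tr import *
go([.46,-.2235,0.17],0)
```

```text
t 18.1833 pos [0.4785 0.006  0.1683] yaw -74.86649561459029 tilt z [-0.0038  0.     -1.    ] f [-0.4622 -0.5047 -1.3786] gap 0.05715633015194838
to go in tool mm [216.7215  77.8303  -1.5879] in target axes [-18.5454 229.5247  -1.6568] rot [ 0.0025  0.0032 -1.3067]
```

step_arm:
  series:
    - [0.4,0,0,-0.3,0.001,0.001,-0.05]
    - [0.4,0,0,-0.3,0.001,0.001,-0.05]
    - [0.4,0,0,-0.3,0,0.001,-0.05]
    - [0.4,0,0,-0.3,0,0,-0.05]
    - [0.4,0,0,-0.3,0,0,-0.05]
    - [0.4,0,0,-0.3,0,0,-0.05]
    - [0.4,0,0,-0.3,0,0,-0.05]
    - [0.4,0,0,-0.3,0,0,-0.05]
    - [0.4,0,0,-0.3,0,0,-0.05]
    - [0.4,0,0,-0.3,0,0,-0.05]

```text
t: 19.02
eef_pos: [0.4763, 0.0062, 0.168]
tcp_rot: [0.002, 0.927, -0.375, -0.004]
ft_force: [-0.7, 0.1, -2.1]
finger_gap: 0.0572
```

Run:
```python
from tr import *
go([.46,-.2235,0.17],0);snap('wrist','w15')
```

```text
t 19.0167 pos [0.4763 0.0062 0.168 ] yaw -44.06963689616548 tilt z [-0.0079 -0.0005 -1.    ] f [-0.6881  0.1385 -2.0602] gap 0.05722227474721077
to go in tool mm [147.9827 176.3996  -1.7411] in target axes [-16.3484 229.6684  -1.9773] rot [ 0.0035  0.0074 -0.7691]
```

View pics/w15.png

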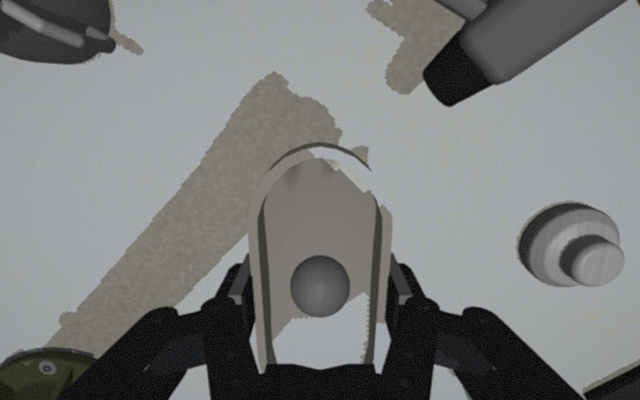

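step_arm:
  series:
    - [0.4,0,0,-0.4,0.001,0.001,-0.05]
    - [0.4,0,0,-0.4,0.001,0.001,-0.05]
    - [0.4,0,0,-0.4,0.001,0.001,-0.05]
    - [0.4,0,0,-0.4,0,0.001,-0.05]
    - [0.4,0,0,-0.4,0,0.001,-0.05]
    - [0.4,0,0,-0.4,0,0.001,-0.05]
    - [0.4,0,0,-0.4,0,0.001,-0.05]
    - [0.4,0,0,-0.4,0,0.001,-0.05]

```text
t: 19.73
eef_pos: [0.475, 0.0062, 0.1691]
tcp_rot: [0.001, 0.985, -0.175, -0.002]
ft_force: [-0.5, -0.1, -2.6]
finger_gap: 0.0571
```

Run:
```python
from tr import *
go([.46,-.2235,0.17],0)
```

```text
t 19.7333 pos [0.475  0.0062 0.1691] yaw -20.102527205966368 tilt z [-0.0035 -0.0012 -1.    ] f [-0.5389 -0.0701 -2.6113] gap 0.05706418814841326
to go in tool mm [ 64.8587 220.9069  -0.5352] in target axes [-15.0153 229.7402  -0.8694] rot [ 0.0018  0.0032 -0.3509]
```

step_arm:
  series:
    - [0.4,0,0,-0.4,0,0.001,-0.05]
    - [0.4,0,0,-0.4,0,0.001,-0.05]
    - [0.4,0,0,-0.4,0,0.001,-0.05]
    - [0.4,0,0,-0.4,0,0.001,-0.05]
    - [0.4,0,0,-0.3,0,0,-0.04]
    - [0.4,0,0,-0.3,0,0,-0.03]
    - [0.4,0,0,-0.2,0,0,-0.02]
    - [0.4,0,0,0,0,0,-0.01]
    - [0.4,0,0,0,0,0,0]

```text
t: 20.48
eef_pos: [0.4736, 0.0064, 0.1696]
tcp_rot: [0.001, 1.0, -0.018, -0.002]
ft_force: [0.0, -0.5, -2.5]
finger_gap: 0.0573
```

Run:
```python
from tr import *
print(go([.46,-.2235,0.17],0)['joint_positions']);snap('wrist','w16')
```

```text
t 20.4833 pos [0.4736 0.0064 0.1696] yaw -2.082394524662001 tilt z [-0.0037 -0.0012 -1.    ] f [ 0.0176 -0.5307 -2.485 ] gap 0.05731053515710473
to go in tool mm [ -5.2592 230.2133  -0.102 ] in target axes [-13.6193 229.8699  -0.4349] rot [ 0.0013  0.0037 -0.0363]
[ 0.6087  0.0179 -0.6784  1.9313  0.0131  1.2002 -0.1107]
```

View pics/w16.png

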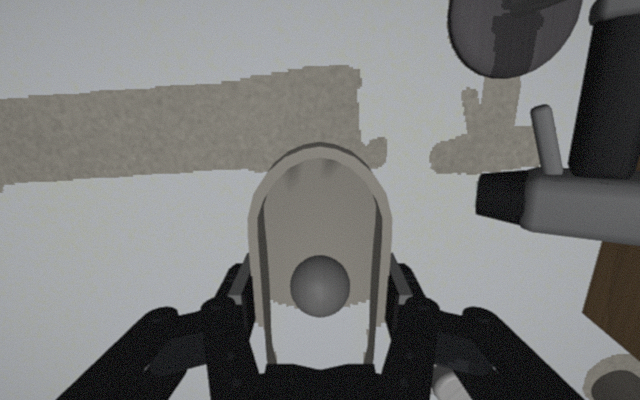

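step_arm:
  series:
    - [0.4,0,1,0,0,0.001,-0.003]
    - [0.4,0,2,0,0,0.001,-0.004]
    - [0.4,-0.3,3,-0.2,0,0,-0.005]
    - [0.4,-0.4,4,-0.3,0,0,-0.005]
    - [0.4,-0.4,5,-0.3,0,0,-0.005]
    - [0.4,-0.4,6,-0.3,0,0,-0.004]
    - [0.4,-0.4,6,-0.3,0,0,-0.003]
    - [0.4,-0.4,6,-0.3,0,0,-0.002]
    - [0.4,-0.4,6,-0.3,0,0,0]
    - [0.4,-0.4,6,-0.3,0,0,0]

```text
t: 21.37
eef_pos: [0.4694, -0.0429, 0.1721]
tcp_rot: [0.001, 1.0, -0.002, -0.001]
ft_force: [-0.6, -0.4, -2.0]
finger_gap: 0.0569
```

Run:
```python
from tr import *
go([.46,-.2235,0.17],0)
```

```text
t 21.3667 pos [ 0.4694 -0.0429  0.1721] yaw -0.19691614507536515 tilt z [-0.0016 -0.0015 -1.    ] f [-0.6407 -0.3514 -1.9958] gap 0.05688994792874634
to go in tool mm [ -8.7751 180.6248   2.3652] in target axes [ -9.3992 180.5969   2.0868] rot [ 0.0015  0.0016 -0.0034]
```

step_arm:
  series:
    - [0.4,-0.3,6,0,0,0,-0.001]
    - [0.4,-0.3,6,0,0,0,-0.001]
    - [0.4,-0.3,6,0,0,0,0]
    - [0.4,-0.3,6,0,0,0,0]
    - [0.4,-0.3,6,0,0,0,0]
    - [0.4,-0.3,6,0,0,0,0]
    - [0.4,-0.3,6,0,0,0,0]
    - [0.4,-0.3,6,0,0,0,0]
    - [0.4,-0.3,6,0,0,0,0]
    - [0.4,-0.3,6,0,0,0,0]
    - [0.4,-0.3,6,0,0,0,0]
    - [0.4,-0.3,6,0,0,0,0]

```text
t: 22.37
eef_pos: [0.465, -0.1234, 0.1721]
tcp_rot: [0.001, 1.0, -0.001, -0.001]
ft_force: [0.8, 0.8, -1.9]
finger_gap: 0.0568
```

Run:
```python
from tr import *
go([.46,-.2235,0.17],0)
```

```text
t 22.3667 pos [ 0.465  -0.1234  0.1721] yaw -0.1280680565681651 tilt z [-0.0017 -0.0014 -1.    ] f [ 0.7952  0.7919 -1.8971] gap 0.05684003717230771
to go in tool mm [ -4.8015 100.1036   2.2932] in target axes [ -5.0289 100.0958   2.1412] rot [ 0.0014  0.0017 -0.0022]
```

step_arm:
  series:
    - [0.4,-0.3,6,0,0,0,-0.001]
    - [0.4,-0.3,6,0,0,0,0]
    - [0.4,-0.3,6,0,0,0,0]
    - [0.4,-0.3,6,0,0,0,0]
    - [0.4,-0.3,6,0,0,0,0]
    - [0.4,-0.3,6,0,0,0,0]
    - [0.4,-0.3,5,0,0,0,0]
    - [0.4,-0.3,4,0,0,0,0]
    - [0.4,0,3,0,0,0,0]
    - [0.4,0,2,0,0,0,0]
    - [0.4,0,1,0,0,0,0]
    - [0.4,0,0,0,0,0,0]

```text
t: 23.37
eef_pos: [0.4619, -0.1817, 0.1719]
tcp_rot: [0.001, 1.0, -0.002, -0.001]
ft_force: [-0.4, 0.1, -1.7]
finger_gap: 0.0569
```

Run:
```python
from tr import *
go([.46,-.2235,0.17],0)
for n in('wrist','top','scene'): snap(n,n[0]+'17')
```

```text
t 23.3667 pos [ 0.4619 -0.1817  0.1719] yaw -0.18493108741619615 tilt z [-0.0021 -0.0012 -1.    ] f [-0.3703  0.067  -1.7305] gap 0.05694667171830687
to go in tool mm [-1.7974 41.7906  1.9929] in target axes [-1.9364 41.7869  1.94  ] rot [ 0.0012  0.0021 -0.0032]
```

View pics/s17.png

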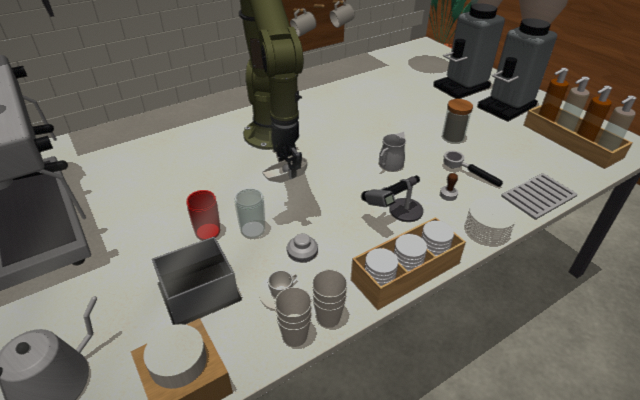

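View pics/t17.png

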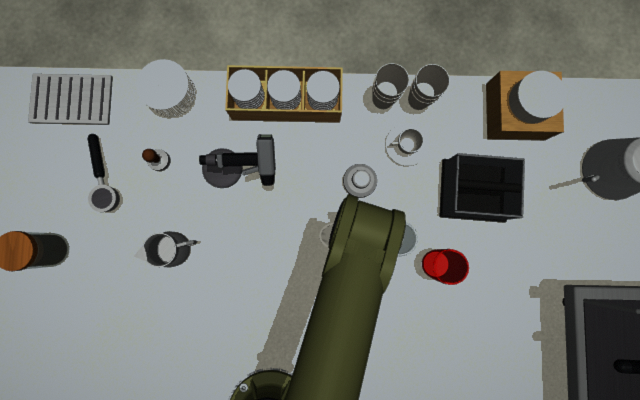

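View pics/w17.png

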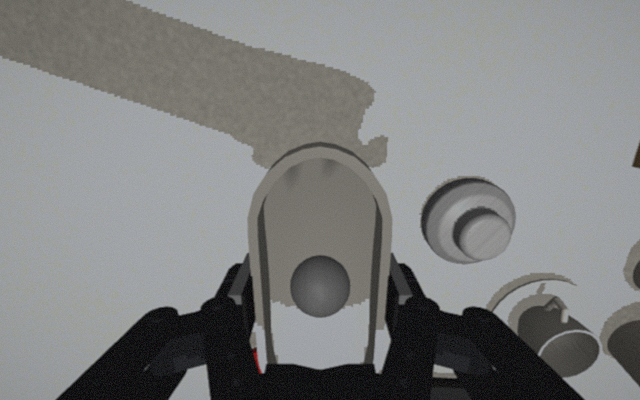

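step_arm:
  series:
    - [0.4,0,1,0,0,0.001,-0.002]
    - [0.4,0,2,0,0,0.001,-0.001]
    - [0.4,0,3,0,0,0,0]
    - [0.4,0,4,0,0,0,0]
    - [0.4,0,5,0,0,0,0]
    - [0.4,0,5,0,0,0,0]
    - [0.4,0,5,0,0,0,0]
    - [0.4,0,4,0,0,0,0]
    - [0.4,0,3,0,0,0,0]
    - [0.4,0,2,0,0,0,0]
    - [0.4,0,1,0,0,0,0]
    - [0.4,0,0,0,0,0,0]

```text
t: 24.52
eef_pos: [0.462, -0.2204, 0.1719]
tcp_rot: [0.001, 1.0, 0.0, 0.0]
ft_force: [0.5, 0.8, -1.9]
finger_gap: 0.057
```

Run:
```python
from tr import *
go([.461,-.2255,0.148],0)
d=snap('scene','s18');snap('wrist','w18')
c=cv2.resize(d['pixels'][130:250,190:330,::-1],(700,600),interpolation=2);cv2.imwrite('pics/s18c.png',c)
```

```text
t 24.5167 pos [ 0.462  -0.2204  0.1719] yaw 0.02724368755758427 tilt z [ 0.0001 -0.0013 -1.    ] f [ 0.5377  0.8166 -1.884 ] gap 0.056999358541935476
to go in tool mm [-0.9916  5.0573 23.949 ] in target axes [-0.9874  5.0889 23.9425] rot [ 0.0013 -0.0001  0.0005]
```

View pics/s18c.png

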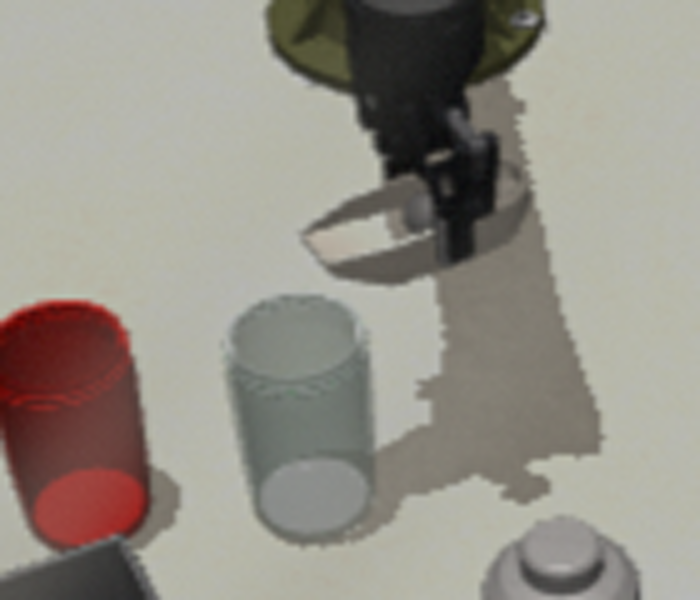

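View pics/w18.png

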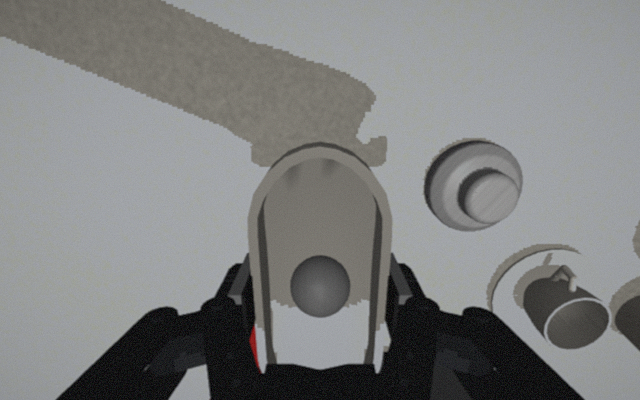

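Run:
```python
from tr import *
d=load('s18');print('pred lip px',proj(d,[.462,-.2934,.193]),'rim centre',proj(d,[.461,-.3085,.14]), ray(d,252.0,181.0,.193))
W=cloud(d)
m=(W[...,2]>.165)&(W[...,2]<.21)&(W[...,1]>-.31)&(W[...,1]<-.25)&(abs(W[...,0]-.46)<.045)
P=W[m];print(len(P),P.min(0),P.max(0))
for y in np.arange(-.31,-.25,.006):
    q=P[(P[:,1]>=y)&(P[:,1]<y+.006)]
    if len(q): print('%.3f'%y,len(q),'x',q[:,0].min(),q[:,0].max(),'z',q[:,2].min(),q[:,2].max())
im=cv2.imread('pics/s18c.png')
for p,c in(([.462,-.2934,.193],(0,0,255)),):
    u=((proj(d,p)-[190,130])*5).astype(int);cv2.circle(im,tuple(int(i) for i in u),3,c,-1)
for r in(.036,.0405):
    cv2.polylines(im,[np.array([(proj(d,[.461+r*np.cos(a),-.3085+r*np.sin(a),.14])-[190,130]+.5)*5 for a in np.linspace(0,6.28,60)],int)],True,(255,0,0),1)
cv2.imwrite('pics/s18d.png',im)
```

```text
pred lip px [252.794  180.1358] rim centre [249.5443 196.0767] [ 0.4644 -0.2971  0.193 ]
240 [ 0.431  -0.2959  0.1729] [ 0.4924 -0.2503  0.2021]
-0.298 14 x 0.446289476880384 0.4806051263761454 z 0.19006334881663922 0.19821345986096117
-0.292 22 x 0.4418644498596719 0.4841009665338638 z 0.18317279051878177 0.19864209205946926
-0.286 27 x 0.43915186302117215 0.48479831568513754 z 0.1854400772862752 0.19855691821206622
-0.280 28 x 0.43434725226596604 0.4858946493200168 z 0.18006942039400575 0.19971344752330233
-0.274 35 x 0.4347908662966292 0.4910760752092864 z 0.17555760312281765 0.200265409446291
-0.268 37 x 0.43398618024574986 0.49120768423753336 z 0.1753747260168722 0.20116666040079645
-0.262 35 x 0.4326094626483026 0.4917534395144242 z 0.1745355256924086 0.201316647356365
-0.256 42 x 0.43095003654655717 0.4924248503219365 z 0.17288140804861674 0.20212462667758657
```

View pics/s18d.png

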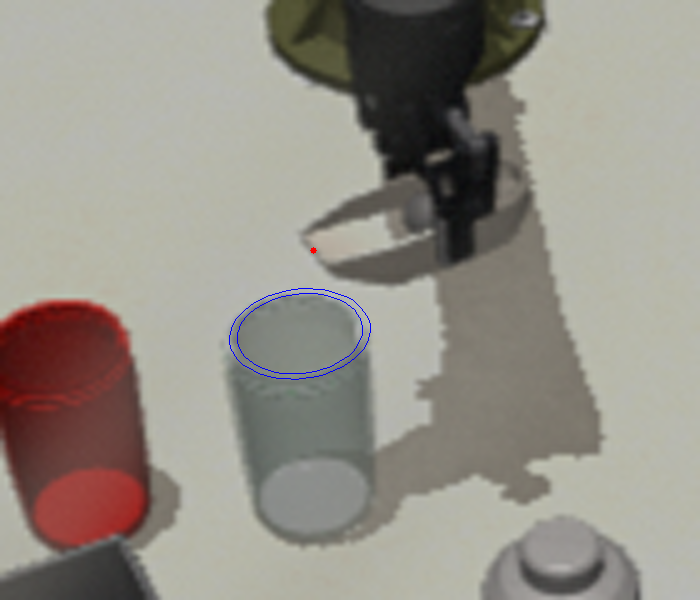

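step_arm:
  series:
    - [0.4,0,1,1,0,0,0]
    - [0.4,0,1,2,0,0,0]
    - [0.4,0,1,3,0,0,0]
    - [0.4,0,1,3,0,0,0]
    - [0.4,0,0,2,0,0,0]
    - [0.4,0,0,1,0,0,0]
    - [0.4,0,0,0,0,0,0]

```text
t: 25.2
eef_pos: [0.4621, -0.2232, 0.1584]
tcp_rot: [0.0, 1.0, 0.001, -0.0]
ft_force: [0.6, -0.4, -2.5]
finger_gap: 0.0571
```

Run:
```python
from tr import *
go([.462,-.2255,0.146],0)
```

```text
t 25.2 pos [ 0.4621 -0.2232  0.1584] yaw 0.1642012475664324 tilt z [-0.0003 -0.0009 -1.    ] f [ 0.5809 -0.4195 -2.5054] gap 0.05712706206973356
to go in tool mm [-0.0787  2.2396 12.4278] in target axes [-0.0762  2.2507 12.4258] rot [0.0009 0.0003 0.0029]
```

step_arm:
  series:
    - [0.4,0,0.5,1,0,0,0.001]
    - [0.4,0,1,2,0,0,0.001]
    - [0.4,0,0.5,3,0,0,0]
    - [0.4,0,0,2,0,0,0]
    - [0.4,0,0,1.5,0,0,0]
    - [0.4,0,0,1,0,0,0]
    - [0.4,0,0,0,0,0,0]
    - [0.4,0,0,0,0,0,0]

```text
t: 25.87
eef_pos: [0.462, -0.2254, 0.1466]
tcp_rot: [0.0, 1.0, 0.0, -0.0]
ft_force: [-0.0, -0.8, -2.8]
finger_gap: 0.0568
```

Run:
```python
from tr import *
go([.462,-.2255,0.146],0)
d=snap('scene','s19');snap('wrist','w19')
c=cv2.resize(d['pixels'][130:250,190:330,::-1],(700,600),interpolation=2);cv2.imwrite('pics/s19c.png',c)
W=cloud(d)
m=(W[...,2]>.141)&(W[...,2]<.19)&(W[...,1]>-.315)&(W[...,1]<-.25)&(abs(W[...,0]-.46)<.045)
P=W[m]
for y in np.arange(-.31,-.25,.006):
    q=P[(P[:,1]>=y)&(P[:,1]<y+.006)]
    if len(q): print('%.3f'%y,len(q),'x',q[:,0].min(),q[:,0].max(),'z',q[:,2].min(),q[:,2].max())
```

```text
t 25.8667 pos [ 0.462  -0.2254  0.1466] yaw 0.03844309437212516 tilt z [-0.0006 -0.0006 -1.    ] f [-0.0422 -0.8164 -2.8186] gap 0.05676768304659669
to go in tool mm [-0.0263  0.1447  0.6141] in target axes [-0.0266  0.1451  0.614 ] rot [0.0006 0.0006 0.0007]
-0.310 1 x 0.4985044183009497 0.4985044183009497 z 0.14151759794117125 0.14151759794117125
-0.304 7 x 0.4440389128359181 0.4782456966757489 z 0.16477251389114067 0.17093816667360462
-0.298 26 x 0.44072972785310227 0.4833042121673775 z 0.1607650858377263 0.17272266846342943
-0.292 26 x 0.4399591502914002 0.4838225197009719 z 0.1564542840108828 0.1737104093134756
-0.286 29 x 0.43941746615197574 0.4870051208500398 z 0.15348541261543858 0.17456318098199686
-0.280 30 x 0.43320573931963646 0.48805887325903685 z 0.14141237211004587 0.17473108846264473
-0.274 40 x 0.43229710114052644 0.49133275097648266 z 0.14961685646920742 0.17438885526962233
-0.268 34 x 0.4315058222407071 0.4943406802590731 z 0.146399493774523 0.17604848106554394
-0.262 42 x 0.43297054594467965 0.4940385420120743 z 0.14962844152089338 0.17753165564846196
-0.256 37 x 0.43151207015821913 0.49056450844812793 z 0.1434145231762034 0.17502315189610185
```

View pics/s19c.png

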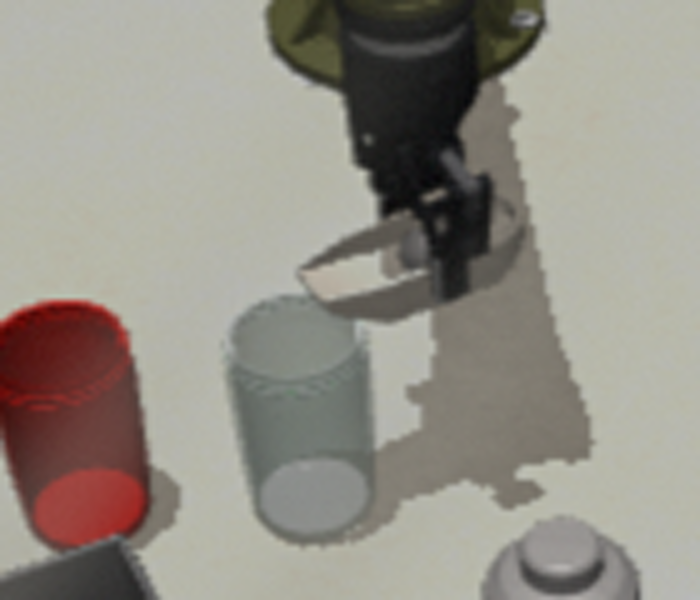

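View pics/w19.png

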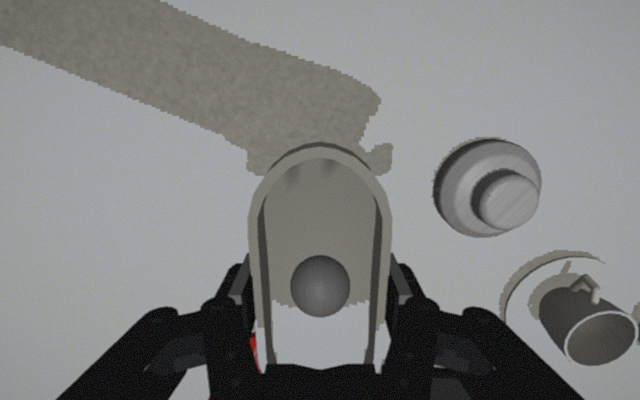

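step_arm:
  series:
    - [0.4,0,0,0,0,0,0]
    - [0.4,0,0,0,0,0,0]
    - [0.4,0,0,0,0,0,0]
    - [0.4,0,0,0,0,0,0]
    - [0.4,0,0,0,0,0,0]
    - [0.4,0,0,0,0,0,0]

```text
t: 26.47
eef_pos: [0.4624, -0.2255, 0.1472]
tcp_rot: [0.001, 1.0, 0.0, 0.0]
ft_force: [0.4, -0.3, -2.6]
finger_gap: 0.0574
```

Run:
```python
from tr import *
s=go([.462,-.2255,0.146],0);print(s['joint_vel'])
d=snap('wrist','w20');a=load('w19')
for n,D in(('w19',a),('w20',d)):
    g=cv2.cvtColor(D['pixels'],cv2.COLOR_RGB2GRAY)[245:325,282:360]
    v,u=np.nonzero(g<125);print(n,'ball',u.mean()+282,v.mean()+245,len(u))
d=snap('top','t20');snap('scene','s20')
b=load('top0');df=np.abs(d['pixels'].astype(int)-b['pixels']).max(-1)>40
n,l,st,c=cv2.connectedComponentsWithStats(df.astype(np.uint8));print([x.tolist() for x in st[1:] if x[4]>15])
b=load('scene0');d=load('s20');df=np.abs(d['pixels'].astype(int)-b['pixels']).max(-1)>40
n,l,st,c=cv2.connectedComponentsWithStats(df.astype(np.uint8));print([x.tolist() for x in st[1:] if x[4]>15])
```

```text
t 26.4667 pos [ 0.4624 -0.2255  0.1472] yaw 0.04416003611511664 tilt z [ 0.0004 -0.0013 -1.    ] f [ 0.445  -0.2839 -2.6171] gap 0.057390503141323504
to go in tool mm [-0.4087  0.0081  1.2461] in target axes [-0.4082  0.01    1.2463] rot [ 0.0013 -0.0004  0.0008]
[-0.0003 -0.0006  0.0008 -0.0019  0.0011 -0.0021 -0.0006]
w19 ball 320.331144278607 277.48 5025
w20 ball 320.2399682161303 277.32141438220106 5034
[[263, 196, 252, 204, 22918], [262, 207, 16, 47, 83], [278, 211, 8, 44, 65], [267, 225, 12, 12, 86], [576, 336, 11, 51, 420], [529, 351, 39, 32, 846], [293, 385, 9, 8, 55]]
[[43, 0, 122, 171, 6632], [220, 0, 56, 83, 1806], [275, 40, 8, 18, 90], [285, 66, 5, 37, 78], [269, 137, 17, 10, 86], [126, 142, 132, 93, 2274], [250, 145, 59, 87, 2637], [324, 180, 31, 30, 317]]
```

```bash
python3 -c "
from station import arm
print(arm.job_done())"
```

```text
the job is handed in; nothing more can be done
None
```

I squeezed the thermometer trigger, then lifted the tray with the ball, turned it a quarter turn to the right, and handed the job in at about 26.6 s with the lip held over the shaker. The hand-in gave no verdict.

**Thermometer:** I squeezed until the fingers stopped and held for over a second. After I let go, the wrist picture showed the trigger sprung back to its first position. The gap read 39.7 mm at the stop, where 42 mm was given. I took that as reading error, because a tighter command did not close it further.

**Tray:** At hand-in it was square to the thermometer's line of sight to about 0.1° by the wrist reading. Tilt was about 0.001 rad, the arm was at rest, and the ball stayed in the middle.

**Lip over the shaker:**
- **Position:** the lip is about 10 mm short of the mouth's centre and about 28 mm above the rim. The tray's underside is about 5 mm above rim level, and more where it crosses the glass.
- **Measurement spread:** the camera views of the glass differed by up to 8 mm (the scene camera from the others). I relied on the top and wrist views, and the lip stays inside the opening either way.

**Everything else:** before-and-after pictures show changes only from the arm, its shadow and the tray, as far as the views let me see. In the top view the arm covers most of the shaker, so I judged it from the scene view, where it had not moved.

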